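# Fit a retaining ring in a pulley shaft's groove with circlip pliers

### The job

Secure the idler pulley with its new retaining ring: take the bent-nose circlip pliers by the handles from their rest, put both tips into the lug holes of the ring that waits on the small turned stand, squeeze the handles to spread it and lift it off with the pliers (never touch the ring with the gripper). Lower the spread ring over the upright shaft end down onto the pulley's hub and let it close, so that it sits fully and level in the groove. Then free the tips and lay the pliers back on their rest the way they lay.

Things in the scene. Friction and masses are not known exactly. Their poses are not given: they have to be found in the camera images.
- pliers_rivet (a point): Rivet of the circlip pliers for external rings, half-way through the tool: steel, 176 mm long, 116 g, black dipped handles, both jaws bent down square at the nose; balance 50 mm behind the rivet. x points to the nose, y to the left handle, z up. The levers do not cross: squeezing the handles spreads the tips; a spring holds the handles open.
- pliers_grip (a point): Where to take the pliers: mid-way between the handles, 57 mm behind the rivet, same height, fingers closing along y. Handles 16 mm high, 9 mm thick; over their outer sides 60 mm here at rest, 32 mm squeezed to the stop. Carry them held at 55 to 57 mm (tips then match the closed ring's holes); held any looser the nose sinks. Squeezing takes 10 N at first, 22 N at the stop.
- tip_l (a point): End of the left tip, a pin 4 mm in diameter, 10 mm long, pointing down below a 9 mm shoulder; a 3 mm high toe at its end stands 1.4 mm proud on the outer side and keeps the spread ring on: put it right through the hole. Tip ends: 40 mm below and 72 mm ahead of the rivet, 17 mm apart at rest, about 51 mm at the stop (1.2 mm more for each mm the handles close); squeezing moves them back 4 mm.
- tip_r (a point): End of the right tip, as tip_l. Fingers that swing as they close may shift the held pliers a few mm up or down while squeezing; keep the tips' height.
- pliers_l (a joint): Angle of each handle about the rivet: 0 at rest, 0.240 at the stop.
- nest_top (a point): Centre of the top of the turned aluminium stand on which the ring lies at the start: 44 mm in diameter, 45 mm above the table, with a locating spigot of 26 mm diameter and 2.4 mm height inside the ring. The ring's lugs overhang it, with 35 mm free below them down to its 72 mm foot. A fixed stack of organiser boxes, 150 mm high, stands between the robot and this stand (x 0.26 to 0.50, y -0.18 to -0.01): pass above it.
- clip_center (a point): Centre of the retaining ring, half-way through its 3 mm thickness: dark spring-steel open ring, 36.6 mm inside, about 46 mm outside, a round lug at each side of the gap; 14 g. x points from the gap to the closed back, y to the left lug, z up. It lies loose on its stand and tips over if a lug is pressed down.
- hole_l (a point): Centre of the hole in the left lug (the ring's +y side), half-way through the thickness; hole about 7 mm wide. Ring closed: holes 22.1 mm apart, 24.8 mm from the ring's centre towards the gap. The pliers come from the gap side, their x along the ring's x. Spread, the ring clings to the tips by its own spring force, 4 to 6 N.
- hole_r (a point): Centre of the hole in the right lug, as hole_l. As the ring closes in the groove the holes go back about 4 mm, away from the shaft: open the handles by steps and let the pliers follow.
- clip_l1 (a joint): How far the ring is sprung open: 0 closed, about 0.17 spread by the pliers at their stop. Only so does it pass over the shaft, with about 1.5 mm of room all round, when the shaft's axis lies 20.6 mm ahead (along x) of the line through the tips.
- hub_face (a point): Centre of the top face of the pulley's hub, on the shaft's axis, 83 mm above the table; z up. Hub 47 mm in diameter, 12 mm proud of the fixed 104 mm belt pulley on a grey housing with a 104 mm square base. Right above the face the upright shaft has a groove 36.2 mm in diameter and 5 mm high, then a 40 mm end, 7 mm high, chamfered 2 mm. The ring may face any way.
- rest_seat (a point): Where the rivet lies when the pliers are on their rest, 52 mm above the table; x to the nose, z up. The rest is bent grey sheet: a front wall under the jaws 12 mm ahead of the rivet (59 mm wide, 47 mm high), a rear wall under the handles 96 mm behind it (100 mm wide, 44 mm high), each with 8 mm wide, 11 mm high ears at both ends, on a 3 mm base plate.

How it is judged:
On the way, in this order (a step that is already met when the one before it is completed fails the run):
1. the ring is spread on the pliers and lifted off its stand (value of joint clip_l1 above 0.1 rad and height (world z) of clip_center above 0.065 m), for 0.2 s.
2. the ring has closed in the groove on the hub (horizontal distance between clip_center and hub_face below 0.0015 m and z of clip_center in the frame of hub_face between 0 and 0.0042 m and angle between clip_center's own z axis and vertical below 0.08 rad and value of joint clip_l1 below 0.03 rad), for 0.2 s.
At the end, for the whole second after the job is handed in: the ring lies closed (joint below 0.03) and level in the groove, centre within 1.5 mm of the shaft's axis and 0 to 4.2 mm above the hub face; the pliers lie level on their rest, rivet within 20 mm (5 mm in height) of the seat, aligned with it within 0.2 rad (all of step 2 and horizontal distance between pliers_rivet and rest_seat below 0.02 m and z of pliers_rivet in the frame of rest_seat between -0.005 and 0.005 m and angle between pliers_rivet's own z axis and vertical below 0.1 rad and angle between the x axis of pliers_rivet and the x axis of rest_seat, either way round below 0.2 rad); the robot touches nothing.
It fails at once if the gripper's fingers touch the ring (contact force between the fingers and clip above 0.5 N).
It also fails if it takes over 72 s, if anything falls off the work surface, if the arm or the gripper's body presses on something with over 40 N, if the wrist force passes 120 N, or if a joint passes its speed limit or range.

### The arm

A 6-joint arm with a two-finger parallel gripper is mounted at the origin on a cart in front of the work surface, level with it; the furniture and walls round the work are solid. World frame = base frame: x ahead of the robot, y to its left, z up, the work surface at z = 0. Lengths are in m, angles in rad, forces in N, time in s.
With the tool pointing down it reaches from about 0.275 to 0.775 m from the base axis. Payload 14.6 kg.
Tool frame: the origin (TCP) lies midway between the tips of the shut fingers; the grasp point (between the pads) lies behind it (manip.hold_point_z is the z of the grasp point in the tool frame, in m); z points along the fingers, y is the direction in which the jaws open and shut (so a half turn about z gives the same grasp; the last joint's range is limited). The gripper opens to 85 mm and grips with 20 to 120 N. Pads are 22 mm wide; open, the fingers measure 114 mm over their backs; the gripper's body (76 mm by 85 mm) begins 54 mm behind the grasp point. The pads swing forward as they close: fully open they stand 13 mm farther back than shut.
Start: joints at [1.146, 0.263, -0.048, 1.259, 0, 1.415], TCP at [0.14, 0.506, 0.231] pointing down, gripper open.
Joint ranges: [-2.65, 2.65], [-0.89, 1.7], [-1.18, 1.37], [-2.13, 2.11], [-1.35, 1.29], [-3.14, 3.14]. Speed limits (rad/s): [1.89, 1.89, 2.57, 2.79, 3.14, 3.14].

### API

Orientations are given as a unit quaternion [w, x, y, z].
In Python, from bench import manip gives the robot as it stands.
- The arm moves only by the shell command python3 -m handwheel 'ROWS' [FORCE]. ROWS is text: rows parted by semicolons, each of 7 numbers parted by spaces: the turn, a rotation vector about the tool's x, y, z in rad, then the shift along the tool's x, y, z in m, then the finger opening in m, from 0 to 0.0854. A call has exactly 5 rows; each row shifts and turns the commanded pose from where the row before left it, along the tool's axes as they then stand; what a row does not reach is not made up. A row lasts 1/10 s, in which the tool goes at most 50 mm and 8.59 degrees, less where a joint would pass 70% of its speed; a pose out of reach is approached as far as the arm can. A call with a gripper value outside its range is refused whole. The fingers move at their own pace and stop on an object; FORCE is the grip in N (left out, the last holds). Time passes only in rows, so rows that do not move let the fingers close, or fill a call up. It gives the time, the measured TCP pose, the force and the opening at its end, in the units of the state.
- manip.get_obs(): the state, without advancing time (a new reading comes with each control period).
- manip.capture(name): name is "scene" or "top"; returns the picture (384x512x3 uint8, red, green, blue); there is no depth.
- manip.camera_params(name): a dict with "fx", "fy", "cx", "cy" (pixels), "k1" (the pictures are not rectified: a ray, as slopes to the right and down, at radius r is drawn at 1 + k1 r^2 times it, then the intrinsics apply), "extrinsics" (4x4, takes a point from world to camera coordinates). Camera axes: x right, y down, z forward; pixel columns grow to the right and rows downward; lengths in m; the calibration is good to about 2 mm. A picture is of the moment at which its call begins. camera_params takes no time and is no camera call.
- manip.finish_job(): hands the job in, once; it reports no verdict.
The state is a dict: "time_s": time; "q": joint angles; "joint_velocities": joint speeds; "tau": joint torques, N m; "eef_pos": TCP position; "eef_rot": TCP orientation; "contact_force": force on the tool from outside, world axes, zero at the start; "moment": the same for the moment, N m; "width": opening from 0.0 (shut) to 1.0 (fully open).
Only numpy, scipy, OpenCV 4.12 (cv2) and the standard library are available. Lean on these libraries where they do the work, as an engineer would, in place of code of your own. Each camera call takes 0.05 s, during which the arm holds its last target.

## Working session

There is one attempt and no reset: what is moved stays moved. The work goes in short steps, Python scripts to look and compute and a shell command to move; the robot and the scene stay as the last step left them, time stands still between calls to the robot, and variables do not carry over. Pictures are saved under pics/ and viewed, and the job is handed in when it is done.

```bash
ls; mkdir -p pics; python3 - <<'E'
from bench import manip
import cv2,numpy as np
print(manip.get_obs(), manip.hold_point_z)
for n in("scene","top"):
    im=manip.capture(n); cv2.imwrite(f"pics/{n}0.png",im[:,:,::-1])
    print(n,manip.camera_params(n))
E
```

```text
pics
{'time_s': 0.0, 'q': array([ 1.14567898e+00,  2.63529932e-01, -4.89584987e-02,  1.25941938e+00,
       -2.54031049e-05,  1.41549105e+00]), 'joint_velocities': array([ 0.00083143,  0.00011624,  0.00082934,  0.00090076, -0.00128784,
       -0.00061245]), 'tau': array([ 4.46926160e-04, -6.37618804e+01,  3.84561288e+01,  1.39107340e-02,
       -9.58101123e-05, -2.47203968e-05]), 'eef_pos': array([0.13983085, 0.5057306 , 0.23081356]), 'eef_rot': array([-1.46858191e-04,  1.34497169e-01,  9.90913822e-01, -5.36138779e-04]), 'contact_force': array([-0.2469767 , -0.27804829,  0.4108226 ]), 'moment': array([ 0.03415116, -0.02813873, -0.00512799]), 'width': 0.9965996478791871} -0.0187
scene {'fx': 424.16552172744616, 'fy': 424.16552172744616, 'cx': 256.94200692851354, 'cy': 192.5970389832295, 'k1': -0.04197406650589835, 'extrinsics': array([[ 0.53747925, -0.84326816, -0.00385694, -0.33562152],
       [-0.37421626, -0.2344129 , -0.89722505,  0.26101272],
       [ 0.7556972 ,  0.48368317, -0.44155672,  0.5779366 ],
       [ 0.        ,  0.        ,  0.        ,  1.        ]])}
top {'fx': 363.19666687251186, 'fy': 363.19666687251186, 'cx': 251.16860927939865, 'cy': 196.54258365139222, 'k1': -0.06136269118052089, 'extrinsics': array([[ 9.86178543e-02, -9.95125295e-01,  4.08588586e-04,
        -1.00565588e-01],
       [-9.73474416e-01, -9.65573976e-02, -2.07422830e-01,
         5.52105044e-01],
       [ 2.06451157e-01,  2.00578439e-02, -9.78251298e-01,
         8.31839041e-01],
       [ 0.00000000e+00,  0.00000000e+00,  0.00000000e+00,
         1.00000000e+00]])}
```

View pics/scene0.png

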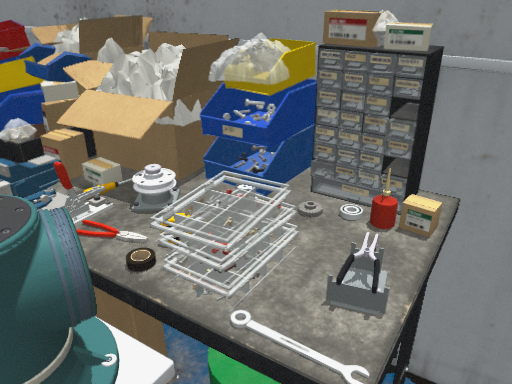

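View pics/top0.png

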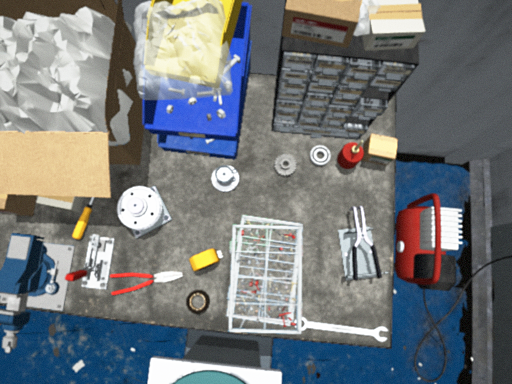

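The scene view shows the pliers on their rest at right (365,270), the pulley at (155,185), and the boxes in the middle. In the top view the stand with the ring is at about (225,178), the hub at (140,208) and the pliers at (360,245). I'll enlarge these.

```bash
python3 - <<'E'
import cv2,numpy as np
t=cv2.imread("pics/top0.png");s=cv2.imread("pics/scene0.png")
def crop(im,x,y,w,h,k): return cv2.resize(im[y:y+h,x:x+w],None,fx=k,fy=k,interpolation=cv2.INTER_CUBIC)
a=crop(t,205,160,40,40,10);b=crop(t,110,178,66,66,6)
cv2.imwrite("pics/t_nesthub.png",np.hstack([a,cv2.resize(b,(400,400))]))
cv2.imwrite("pics/t_pl.png",crop(t,330,195,60,95,6))
E
```

```text
(no output)
```

View pics/t_nesthub.png

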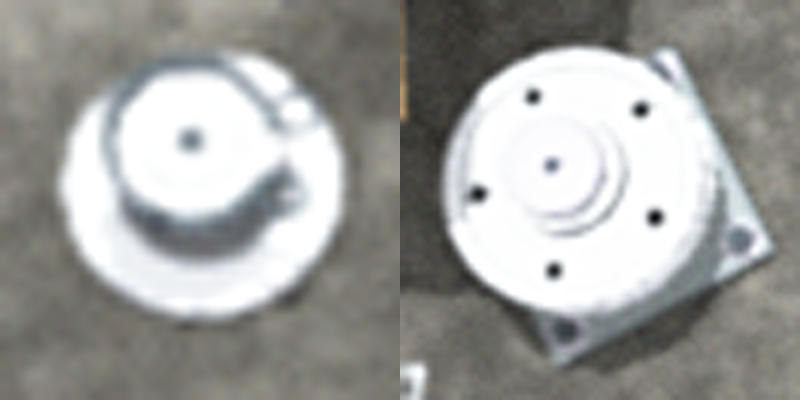

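View pics/t_pl.png

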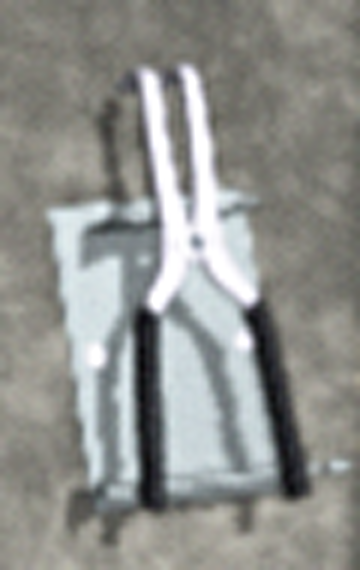

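```bash
cat > h.py <<'E'
import numpy as np,cv2
from bench import manip
P={n:manip.camera_params(n) for n in("scene","top")}
def ray(n,u,v):
    p=P[n];d=np.array([(u-p["cx"])/p["fx"],(v-p["cy"])/p["fy"]]);s=d.copy()
    for _ in range(20): s=d/(1+p["k1"]*(s@s))
    E=p["extrinsics"];R=E[:3,:3];o=-R.T@E[:3,3]
    return o,R.T@np.array([*s,1])
def atz(n,u,v,z):
    o,d=ray(n,u,v);return o+d*(z-o[2])/d[2]
def proj(n,X):
    p=P[n];E=p["extrinsics"];c=E[:3,:3]@np.asarray(X,float)+E[:3,3];s=c[:2]/c[2];s=s*(1+p["k1"]*(s@s))
    return np.array([p["fx"]*s[0]+p["cx"],p["fy"]*s[1]+p["cy"]])
def crop(im,x,y,w,h,k): return cv2.resize(im[y:y+h,x:x+w],None,fx=k,fy=k,interpolation=cv2.INTER_CUBIC)
E
python3 - <<'E'
from h import *
np.set_printoptions(precision=4,suppress=True)
def pt(x,y,k,ox,oy): return (x+.5)/k-.5+ox,(y+.5)/k-.5+oy
n=atz("top",*pt(190,140,10,205,160),.0474);print("nest",n)
print("foot(z=.01)",atz("top",*pt(203,185,10,205,160),.01))
a=atz("top",*pt(296,108,10,205,160),.048);b=atz("top",*pt(290,195,10,205,160),.048);print("lugs",a,b,np.linalg.norm(a-b))
h=atz("top",*pt(152,165,6.06,110,178),.095);print("hub",h)
r=atz("top",*pt(196,241,6,330,195),.056);print("rivet",r)
for q in[(150,312),(262,305),(152,500),(295,488),(145,70),(188,70)]: print(q,atz("top",*pt(*q,6,330,195),.06))
for X in(n,a,b,h,r):print(proj("scene",X))
s=cv2.imread("pics/scene0.png")
cv2.imwrite("pics/s1.png",np.hstack([crop(s,220,170,50,50,8),crop(s,125,155,50,50,8)]))
cv2.imwrite("pics/s2.png",crop(s,320,220,75,95,6))
E
```

```text
nest [0.6135 0.0295 0.0474]
foot(z=.01) [0.6118 0.0287 0.01  ]
lugs [0.6243 0.0039 0.048 ] [0.6016 0.0029 0.048 ] 0.022661658408448675
hub [0.5047 0.224  0.095 ]
rivet [ 0.4923 -0.3221  0.056 ]
(150, 312) [ 0.4617 -0.3036  0.06  ]
(262, 305) [ 0.4687 -0.3485  0.06  ]
(152, 500) [ 0.3883 -0.3077  0.06  ]
(295, 488) [ 0.398  -0.3642  0.06  ]
(145, 70) [ 0.5595 -0.2974  0.06  ]
(188, 70) [ 0.5612 -0.315   0.06  ]
[244.2482 185.2088]
[255.4825 185.7744]
[250.7006 189.2988]
[152.3694 165.5399]
[366.9936 248.6483]
```

View pics/s1.png

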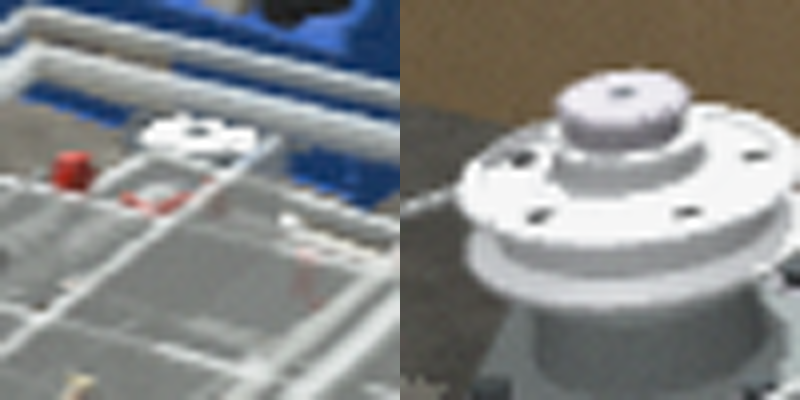

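View pics/s2.png

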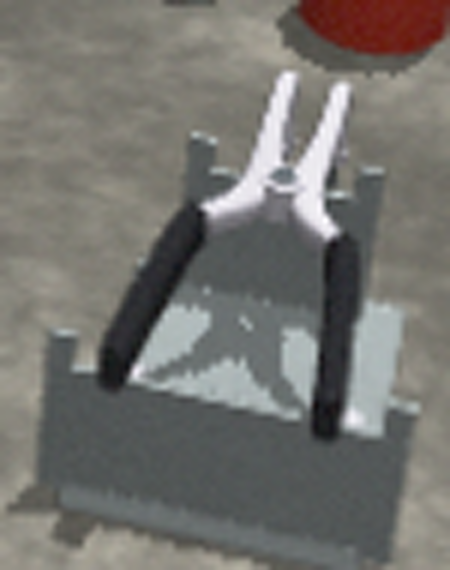

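Both views agree to within about 0.6 px: rivet near (0.492,-0.322), yaw about 0.175, ring lugs near (0.613,0.003) with the gap facing −y, hub near (0.505,0.224). Moving to above the pliers.

```bash
R="-0.033 -0.031 0"; python3 -m handwheel '0 0 0 -0.033 -0.031 0 0.0854; 0 0 0 -0.033 -0.031 0 0.0854; 0 0 0 -0.033 -0.031 0 0.0854; 0 0 0 -0.033 -0.031 0 0.0854; 0 0 0 -0.033 -0.031 0 0.0854' 40; python3 -m handwheel '0 0 0 -0.033 -0.031 0 0.0854; 0 0 0 -0.033 -0.031 0 0.0854; 0 0 0 -0.033 -0.031 0 0.0854; 0 0 0 -0.033 -0.031 0 0.0854; 0 0 0 -0.033 -0.031 0 0.0854'
cat > d.py <<'E'
# usage: d.py x y z yaw_of_tool_y : residual in tool frame
import sys
from h import *
from scipy.spatial.transform import Rotation as R
o=manip.get_obs();q=o["eef_rot"];r=R.from_quat([q[1],q[2],q[3],q[0]]);M=r.as_matrix()
np.set_printoptions(precision=4,suppress=True)
print("t",round(o["time_s"],2),"pos",o["eef_pos"],"yaw",np.arctan2(M[1,1],M[0,1]).round(4),"tilt",M[:2,2],"w",o["width"]*.0854,"F",o["contact_force"],"q6",o["q"][5])
if len(sys.argv)>3:
    t=np.array([float(a) for a in sys.argv[1:4]]);d=t-o["eef_pos"]
    print("world",d,"tool shift",M.T@d,"n",np.linalg.norm(d))
    if len(sys.argv)>4:
        y=float(sys.argv[4]);c,s=np.cos(y),np.sin(y)
        T=np.column_stack([[-s,c,0],[c,s,0],[0,0,-1]])
        # tool y=(c,s,0), z down => x = y cross z
        T[:,0]=np.cross(T[:,1],T[:,2])
        print("turn",R.from_matrix(M.T@T).as_rotvec(),"shift after turn",T.T@d)
E
python3 d.py 0.436 -0.331 0.14 1.746
```

```text
time_s: 0.6
eef_pos: [0.258, 0.311, 0.2311]
eef_rot: [-0.0, 0.134, 0.991, -0.0]
contact_force: [0.6, 0.7, 0.2]
width: 1.0
time_s: 1.1
eef_pos: [0.3758, 0.1174, 0.2313]
eef_rot: [0.0, 0.135, 0.991, 0.0]
contact_force: [1.1, 1.5, 0.1]
width: 0.997
t 1.1 pos [0.3758 0.1174 0.2313] yaw 1.3009 tilt [0.0001 0.0001] w 0.08517963435257106 F [1.1234 1.5184 0.1379] q6 0.36500693184072674
world [ 0.0602 -0.4484 -0.0913] tool shift [-0.1775 -0.4162  0.0913] n 0.46157229049020976
turn [ 0.0001  0.0001 -0.4451] shift after turn [ 0.0189 -0.4521  0.0913]
```

```bash
python3 -m handwheel '0 0 -0.148 -0.016 -0.042 0 0.0854; 0 0 -0.148 -0.01 -0.043 0 0.0854; 0 0 -0.148 0 -0.045 0 0.0854; 0 0 0 0.003 -0.045 0 0.0854; 0 0 0 0.003 -0.045 0 0.0854'; python3 -m handwheel '0 0 0 0.003 -0.045 0 0.0854; 0 0 0 0.003 -0.045 0 0.0854; 0 0 0 0.003 -0.045 0 0.0854; 0 0 0 0.003 -0.045 0 0.0854; 0 0 0 0 0 0 0.0854';python3 d.py 0.436 -0.331 0.14 1.746; python3 - <<'E'
from h import *
t=manip.capture("top")[:,:,::-1];s=manip.capture("scene")[:,:,::-1]
cv2.imwrite("pics/a.png",np.hstack([crop(t,320,190,80,110,5),crop(s,310,180,80,110,5)]))
E
```

```text
time_s: 1.6
eef_pos: [0.3844, -0.0833, 0.2313]
eef_rot: [0.0, -0.049, 0.999, 0.0]
contact_force: [0.9, 0.0, 0.5]
width: 1.001
time_s: 2.1
eef_pos: [0.3905, -0.2664, 0.2305]
eef_rot: [-0.0, -0.047, 0.999, -0.0]
contact_force: [-0.3, 0.3, -0.1]
width: 0.999
t 2.1 pos [ 0.3905 -0.2664  0.2305] yaw 1.6647 tilt [-0.0006 -0.0004] w 0.0852997055328455 F [-0.2855  0.261  -0.098 ] q6 -0.8648652914151164
world [ 0.0455 -0.0646 -0.0905] tool shift [-0.0393 -0.0685  0.0905] n 0.12013765429255598
turn [-0.0003 -0.0006 -0.0813] shift after turn [-0.0336 -0.0715  0.0905]
```

View pics/a.png

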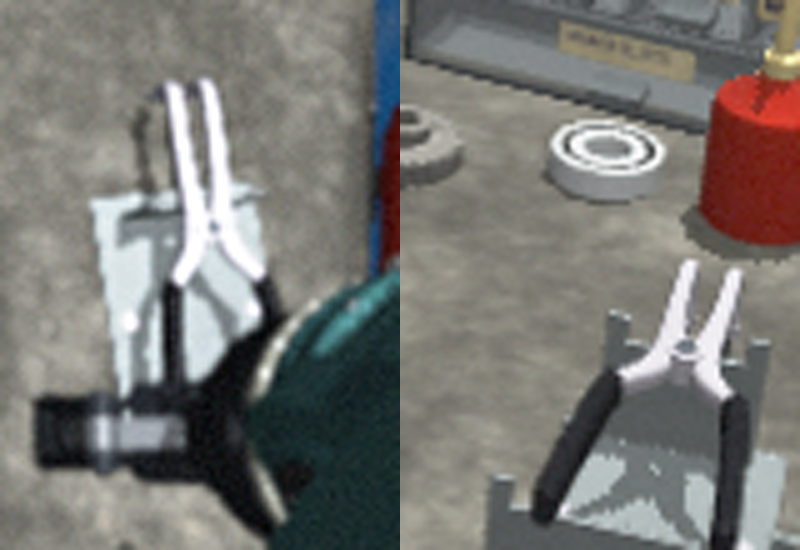

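```bash
python3 -m handwheel '0 0 -0.081 0 0 0 0.0854; 0 0 0 -0.017 -0.036 0 0.0854; 0 0 0 -0.017 -0.036 0.01 0.0854; 0 0 0 0 0 0.04 0.0854; 0 0 0 0 0 0.04 0.0854'; python3 d.py 0.436 -0.331 0.0285 1.746; python3 - <<'E'
from h import *
s=manip.capture("scene")[:,:,::-1]
cv2.imwrite("pics/a2.png",crop(s,290,180,130,130,5))
E
```

```text
time_s: 2.7
eef_pos: [0.4378, -0.3265, 0.1405]
eef_rot: [0.001, -0.09, 0.996, -0.001]
contact_force: [0.8, 0.2, -0.5]
width: 1.0
t 2.7 pos [ 0.4378 -0.3265  0.1405] yaw 1.7508 tilt [ 0.0012 -0.001 ] w 0.08541700681230704 F [ 0.8272  0.2279 -0.4877] q6 -0.9700503070638358
world [-0.0018 -0.0045 -0.112 ] tool shift [ 0.0027 -0.0039  0.112 ] n 0.11207357031300215
turn [-0.0012  0.001   0.0048] shift after turn [ 0.0026 -0.0041  0.112 ]
```

View pics/a2.png

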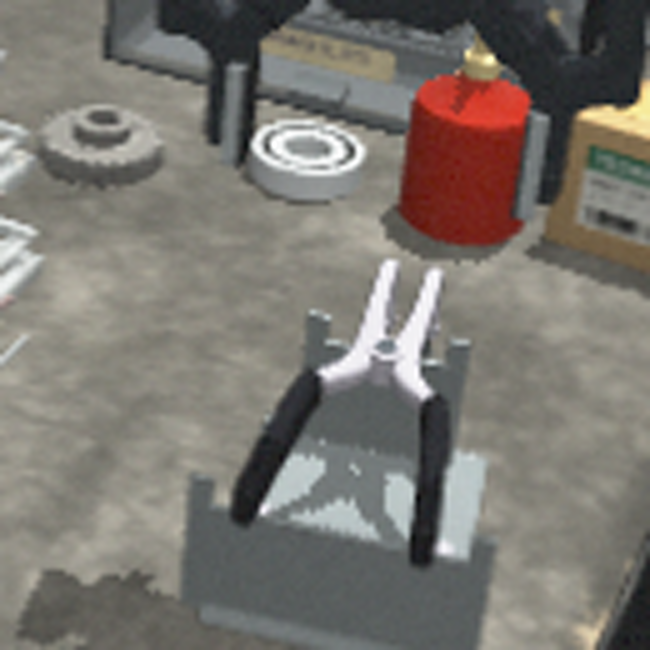

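```bash
python3 -m handwheel '0 0 0 0.0025 -0.004 0 0.0854; 0 0 0 0 0 0.04 0.0854; 0 0 0 0 0 0.04 0.0854; 0 0 0 0 0 0.031 0.0854; 0 0 0 0 0 0 0.0854';python3 d.py 0.436 -0.331 0.0285 1.746; python3 - <<'E'
from h import *
s=manip.capture("scene")[:,:,::-1];t=manip.capture("top")[:,:,::-1]
cv2.imwrite("pics/a3.png",np.hstack([crop(t,320,190,80,110,5),crop(s,310,210,80,110,5)]))
E
```

```text
time_s: 3.25
eef_pos: [0.4345, -0.3303, 0.0296]
eef_rot: [-0.001, -0.09, 0.996, 0.001]
contact_force: [-0.1, 0.4, 1.5]
width: 1.002
t 3.25 pos [ 0.4345 -0.3303  0.0296] yaw 1.7503 tilt [-0.002   0.0021] w 0.08560865602768171 F [-0.1433  0.4498  1.4593] q6 -0.9787373305128022
world [ 0.0015 -0.0007 -0.0011] tool shift [-0.0013 -0.001   0.0011] n 0.0019591836721652043
turn [ 0.0024 -0.0016  0.0043] shift after turn [-0.0013 -0.001   0.0011]
```

View pics/a3.png

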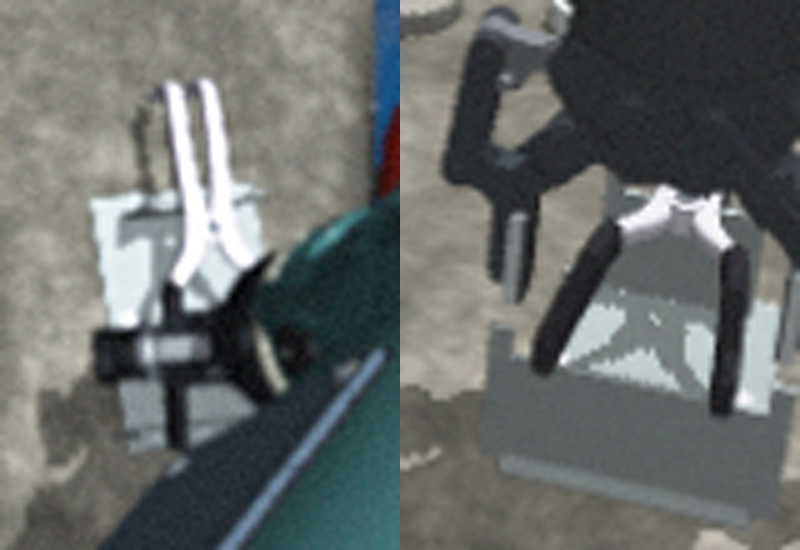

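```bash
python3 -m handwheel '0 0 0 0 0 0 0.0600; 0 0 0 0 0 0 0.0575; 0 0 0 0 0 0 0.056; 0 0 0 0 0 0 0.056; 0 0 0 0 0 0 0.056' 60; python3 d.py;python3 -m handwheel '0 0 0 0 0 0 0.056; 0 0 0 0 0 0 0.056; 0 0 0 0 0 0 0.056; 0 0 0 0 0 0 0.056; 0 0 0 0 0 0 0.056' 60; python3 d.py
```

```text
time_s: 3.85
eef_pos: [0.4361, -0.3324, 0.0324]
eef_rot: [0.001, -0.089, 0.996, -0.002]
contact_force: [-1.4, -0.2, 10.0]
width: 0.659
t 3.85 pos [ 0.4361 -0.3324  0.0324] yaw 1.7497 tilt [ 0.0024 -0.0028] w 0.05630996897296067 F [-1.4168 -0.2065 10.0074] q6 -0.9786684674384204
time_s: 4.35
eef_pos: [0.4361, -0.3323, 0.0324]
eef_rot: [0.001, -0.089, 0.996, -0.001]
contact_force: [-0.4, -0.2, 10.7]
width: 0.655
t 4.35 pos [ 0.4361 -0.3323  0.0324] yaw 1.7497 tilt [ 0.0025 -0.0027] w 0.05592186596477838 F [-0.3855 -0.1724 10.6828] q6 -0.9786271737657792
```

```bash
python3 -m handwheel '0 0 0 0 0 -0.01 0.056; 0 0 0 0 0 -0.02 0.056; 0 0 0 0 0 -0.03 0.056; 0 0 0 0 0 -0.04 0.056; 0 0 0 0 0 -0.04 0.056'; python3 -m handwheel '0 0 0 0 0 -0.03 0.056; 0 0 0 0 0 0 0.056; 0 0 0 0 0 0 0.056; 0 0 0 0 0 0 0.056; 0 0 0 0 0 0 0.056'; python3 d.py 0.6155 -0.126 0.2 3.145; python3 - <<'E'
from h import *
s=manip.capture("scene")[:,:,::-1];t=manip.capture("top")[:,:,::-1]
cv2.imwrite("pics/a4.png",np.hstack([crop(t,320,150,80,110,5),crop(s,310,130,80,110,5)]))
E
```

```text
time_s: 4.85
eef_pos: [0.4348, -0.3308, 0.173]
eef_rot: [0.0, -0.089, 0.996, -0.0]
contact_force: [-0.0, -1.0, -1.2]
width: 0.658
time_s: 5.35
eef_pos: [0.4347, -0.3308, 0.1994]
eef_rot: [-0.001, -0.089, 0.996, 0.001]
contact_force: [0.6, -0.1, -1.9]
width: 0.66
t 5.35 pos [ 0.4347 -0.3308  0.1994] yaw 1.7497 tilt [-0.0013  0.0013] w 0.05638618169871584 F [ 0.5665 -0.083  -1.9366] q6 -0.9786287327836158
world [0.1808 0.2048 0.0006] tool shift [-0.2144  0.1694 -0.0006] n 0.2732205253710039
turn [ 0.0019  0.0002 -1.3953] shift after turn [-0.2042 -0.1815 -0.0006]
```

View pics/a4.png

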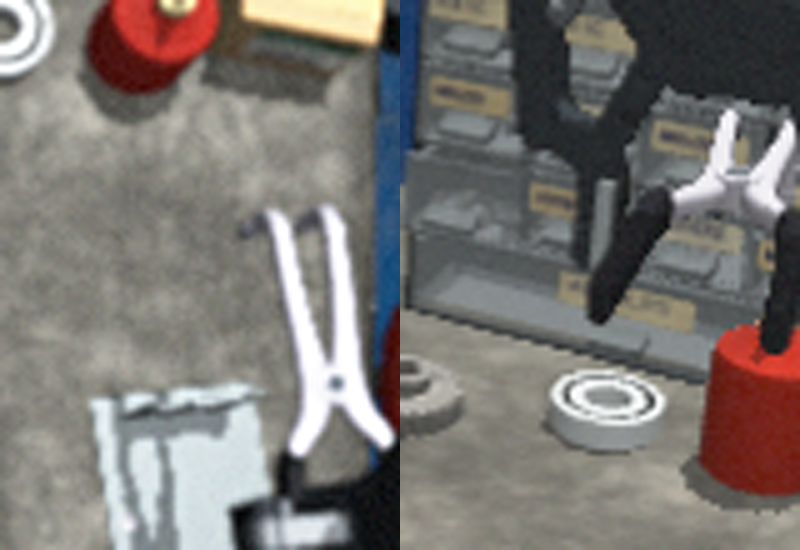

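```bash
python3 -m handwheel '0 0 -0.14 0 0 -0.006 0.056; 0 0 -0.14 0 0 -0.006 0.056; 0 0 -0.14 0 0 -0.006 0.056; 0 0 -0.14 0 0 -0.006 0.056; 0 0 -0.14 0 0 -0.006 0.056';python3 -m handwheel '0 0 -0.14 0 0 0 0.056; 0 0 -0.14 0 0 0 0.056; 0 0 -0.14 0 0 0 0.056; 0 0 -0.14 0 0 0 0.056; 0 0 -0.135 0 0 0 0.056';  python3 -m handwheel '0 0 0 -0.03 -0.03 0 0.056; 0 0 0 -0.035 -0.03 0 0.056; 0 0 0 -0.035 -0.03 0 0.056; 0 0 0 -0.035 -0.03 0 0.056; 0 0 0 -0.035 -0.03 0 0.056'; python3 d.py 0.6155 -0.126 0.2 3.145
```

```text
time_s: 5.95
eef_pos: [0.435, -0.3311, 0.2301]
eef_rot: [-0.0, -0.428, 0.904, 0.0]
contact_force: [0.7, -0.4, -0.9]
width: 0.659
time_s: 6.45
eef_pos: [0.435, -0.331, 0.2298]
eef_rot: [-0.0, 0.71, -0.704, -0.0]
contact_force: [-0.2, 0.2, -1.4]
width: 0.658
time_s: 6.95
eef_pos: [0.5854, -0.1591, 0.2299]
eef_rot: [0.0, 0.708, -0.706, -0.0]
contact_force: [-0.0, -1.1, -1.7]
width: 0.659
t 6.95 pos [ 0.5854 -0.1591  0.2299] yaw -3.1386 tilt [-0.0007  0.0002] w 0.05626839844667973 F [-0.0327 -1.1379 -1.6672] q6 -1.9733840715307074
world [ 0.0301  0.0331 -0.0299] tool shift [-0.033  -0.0302  0.0298] n 0.0537743688387275
turn [ 0.0007  0.0002 -0.0004] shift after turn [-0.033  -0.0302  0.0299]
```

```bash
python3 -m handwheel '0 0 0 -0.015 -0.014 0.01 0.056; 0 0 0 -0.016 -0.014 0.02 0.056; 0 0 0 0 0 0.03 0.056; 0 0 0 0 0 0.04 0.056; 0 0 0 0 0 0.03 0.056';  python3 -m handwheel '0 0 0 0 0 0 0.056; 0 0 0 0 0 0 0.056; 0 0 0 0 0 0 0.056; 0 0 0 0 0 0 0.056; 0 0 0 0 0 0 0.056'; python3 d.py ;python3 - <<'E'
from h import *
s=manip.capture("scene")[:,:,::-1];t=manip.capture("top")[:,:,::-1]
cv2.imwrite("pics/a5.png",np.hstack([crop(t,200,155,80,110,5),crop(s,220,130,80,110,5)]))
cv2.imwrite("pics/t5.png",t);cv2.imwrite("pics/s5.png",s)
E
```

```text
time_s: 7.45
eef_pos: [0.6117, -0.1291, 0.0977]
eef_rot: [0.0, 0.708, -0.706, -0.001]
contact_force: [-0.6, -0.5, -2.3]
width: 0.657
time_s: 7.95
eef_pos: [0.613, -0.1299, 0.1014]
eef_rot: [-0.0, 0.708, -0.706, 0.001]
contact_force: [-0.3, -0.3, -1.4]
width: 0.655
t 7.95 pos [ 0.613  -0.1299  0.1014] yaw -3.1385 tilt [ 0.0017 -0.0006] w 0.055912747771959946 F [-0.2592 -0.3424 -1.4004] q6 -1.9126290755016657
```

View pics/a5.png

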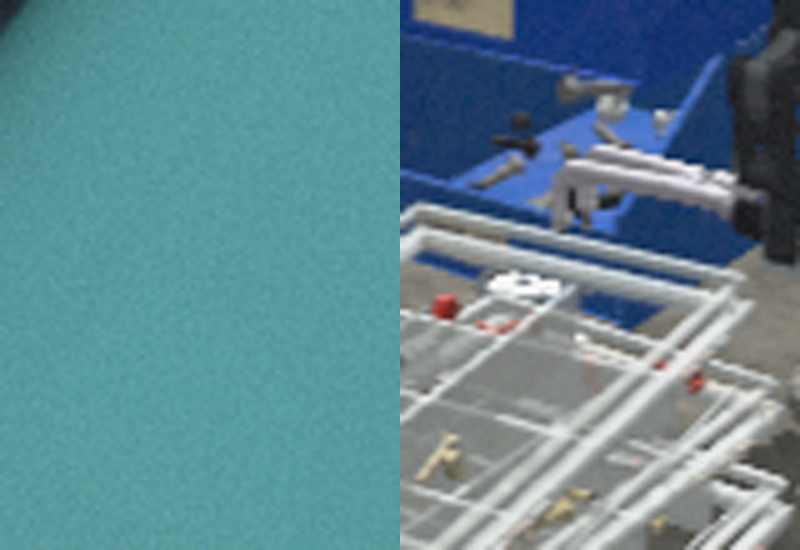

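```bash
python3 -m handwheel '0 0 0 0 0 -0.04 0.056; 0 0 0 0.02 0.004 -0.03 0.056; 0 0 0 0.045 0.009 0 0.056; 0 0 0 0.045 0.009 0 0.056; 0 0 0 0.045 0.009 0 0.056';  python3 -m handwheel '0 0 0 0.04 0.007 0.02 0.056; 0 0 0 0 0 0.03 0.056; 0 0 0 0 0 0 0.056; 0 0 0 0 0 0 0.056; 0 0 0 0 0 0 0.056'; python3 d.py ;python3 - <<'E'
from h import *
s=manip.capture("scene")[:,:,::-1];t=manip.capture("top")[:,:,::-1]
cv2.imwrite("pics/t6.png",t);cv2.imwrite("pics/s6.png",s)
cv2.imwrite("pics/a6.png",np.hstack([crop(t,290,100,100,120,4),crop(s,250,120,100,120,4)]))
print(manip.get_obs()["eef_pos"])
E
```

```text
time_s: 8.55
eef_pos: [0.5816, -0.2862, 0.171]
eef_rot: [-0.0, 0.708, -0.706, 0.001]
contact_force: [0.5, -1.3, -0.7]
width: 0.658
time_s: 9.05
eef_pos: [0.5759, -0.3243, 0.122]
eef_rot: [-0.0, 0.709, -0.706, 0.001]
contact_force: [-0.1, 0.0, -1.6]
width: 0.649
t 9.05 pos [ 0.5759 -0.3243  0.122 ] yaw -3.1374 tilt [ 0.0015 -0.0011] w 0.05544682579615438 F [-0.0985  0.0297 -1.5602] q6 -2.211098219696195
[ 0.57588591 -0.32435773  0.12185911]
```

View pics/a6.png

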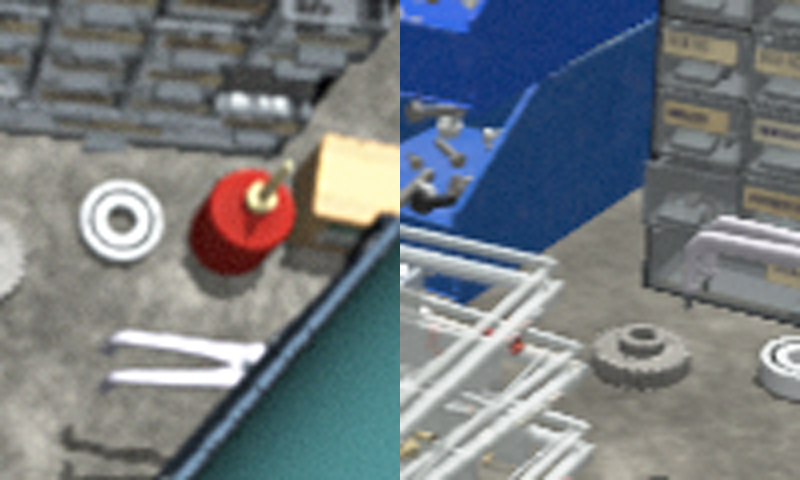

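```bash
python3 - <<'E'
from h import *
t=cv2.imread("pics/t6.png");s=cv2.imread("pics/s6.png")
cv2.imwrite("pics/a7.png",np.hstack([crop(t,310,175,45,28,8),crop(s,410-100,165,50,28,8)]))
cv2.imwrite("pics/a8.png",crop(cv2.imread("pics/t0.png") if 0 else cv2.imread("pics/top0.png"),210,160,35,30,20))
cv2.imwrite("pics/a9.png",crop(cv2.imread("pics/s5.png"),245,155,40,25,16))
E
```

```text
(no output)
```

View pics/a7.png

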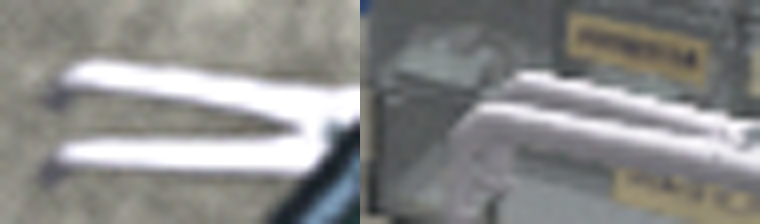

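View pics/a8.png

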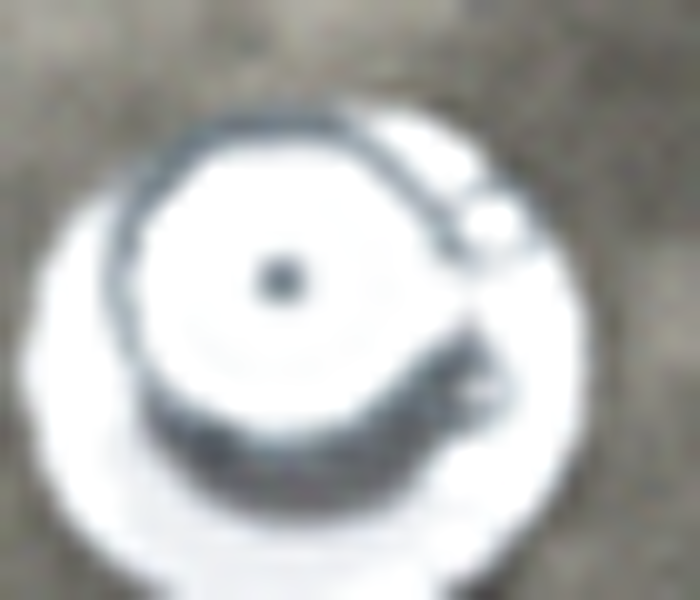

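View pics/a9.png

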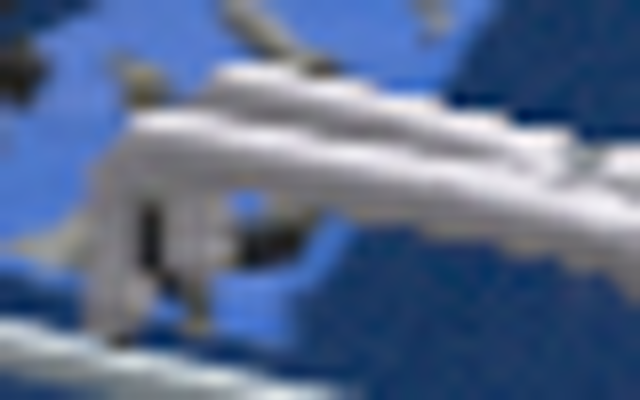

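```bash
python3 - <<'E'
from h import *
np.set_printoptions(precision=4,suppress=True)
def pt(x,y,k,ox,oy): return (x+.5)/k-.5+ox,(y+.5)/k-.5+oy
T=np.array([.4347,-.3308]);yaw=1.7497-np.pi/2
ex=np.array([np.cos(yaw),np.sin(yaw)]);ey=np.array([-ex[1],ex[0]])
for z in(.219,.223):
    r=atz("top",*pt(335,383,5,320,150),z)[:2]-T;print("a4 rivet rel",r@ex,r@ey)
# tips a4: ends of dark pin
T2=np.array([.5759,-.3243]);yaw=3.1442-np.pi/2+.0016
e2=np.array([np.cos(yaw),np.sin(yaw)]);f2=np.array([-e2[1],e2[0]])
z=.122+.0196-.04
for q in[(55,106),(48,182)]:
    p=atz("top",*pt(*q,8,310,175),z);r=p[:2]-T2;print("t6 tip",p,r@e2,r@f2)
z=.122+.0196
for q in[(72,70),(62,150)]:
    p=atz("top",*pt(*q,8,310,175),z);r=p[:2]-T2;print("t6 nose corner at rivet height",p,r@e2,r@f2)
p=[atz("top",*pt(*q,20,210,160),.048) for q in[(493,222),(479,389)]];print("holes",p,np.linalg.norm(p[0]-p[1]),(p[0]+p[1])/2)
# scene tips s5, TCP .613 -.1299 .1014
T5=np.array([.613,-.1299]);z=.1014+.0196-.04
for off in(.125,.127,.129,.131):
  for l in(.011,-.011):
    print(off,l,(proj("scene",[*(T5+off*e2+l*f2),z])-[245-.5+.03,155-.5+.03])*16)
print(proj("top",[*(T2+.129*e2),.1016]))
E
python3 - <<'E'
from h import *
t=cv2.imread("pics/a4.png")
cv2.imwrite("pics/a10.png",cv2.resize(t[190:420,200:400],None,fx=3,fy=2.5))
E
```

```text
a4 rivet rel 0.05806105765901255 -0.001283256459494904
a4 rivet rel 0.05767420263438764 0.00026684555123635684
t6 tip [ 0.586  -0.1967  0.1016] 0.12759722180888677 -0.010661808913712718
t6 tip [ 0.5631 -0.196   0.1016] 0.12833857404410667 0.012260339205332824
t6 nose corner at rivet height [ 0.5866 -0.1943  0.1416] 0.12991956295529092 -0.011296714976402656
t6 nose corner at rivet height [ 0.5635 -0.1929  0.1416] 0.131426086361229 0.01185702256856893
holes [array([0.6236, 0.0037, 0.048 ]), array([0.6018, 0.0031, 0.048 ])] 0.021766931881573474 [0.6127 0.0034 0.048 ]
0.125 0.011 [140.7012 366.207 ]
0.125 -0.011 [220.5035 314.8102]
0.127 0.011 [129.2268 363.267 ]
0.127 -0.011 [209.1425 311.9672]
0.129 0.011 [117.7747 360.3327]
0.129 -0.011 [197.8031 309.1296]
0.131 0.011 [106.3448 357.4041]
0.131 -0.011 [186.4852 306.2976]
[315.5821 192.176 ]
```

View pics/a10.png

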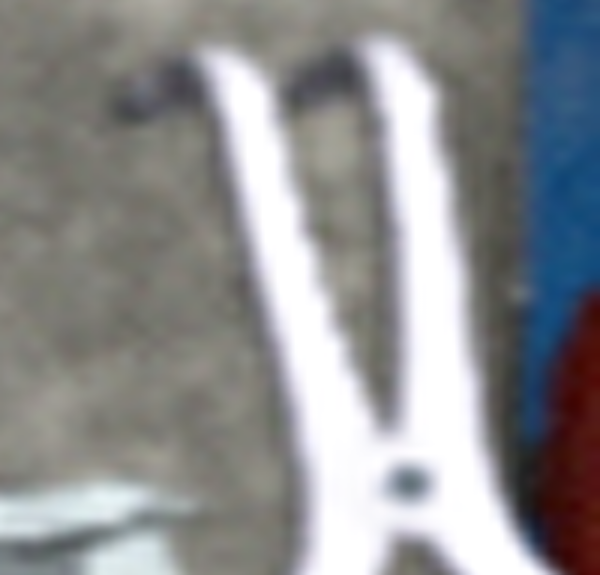

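```bash
python3 - <<'E'
from h import *
s=cv2.imread("pics/s6.png");ox,oy,k=310,165,14
c=crop(s,ox,oy,50,35,k)
c0=c.copy()
T2=np.array([.5759,-.3243]);yaw=3.1442-np.pi/2+.0016
e2=np.array([np.cos(yaw),np.sin(yaw)]);f2=np.array([-e2[1],e2[0]])
for l in(.011,-.011):
  for z,col in((.1016,(0,255,0)),(.0996,(0,0,255)),(.1116,(255,0,0)),(.1416,(255,255,0))):
    p=proj("scene",[*(T2+.129*e2+l*f2),z])+[0,.6]; u=((p-[ox,oy]+.5)*k-.5).astype(int);print(l,z,p,u)
    cv2.circle(c,tuple(int(a) for a in u),3,col,-1)
cv2.imwrite("pics/a11.png",c);cv2.imwrite("pics/a12.png",c0)
E
```

```text
0.011 0.1016 [321.62457999 195.37925302] [169 431]
0.011 0.0996 [321.56244266 196.25513457] [168 444]
0.011 0.1116 [321.93682212 190.97291681] [173 370]
0.011 0.1416 [322.88928859 177.47980451] [186 181]
-0.011 0.1016 [326.03728226 191.3713303 ] [231 375]
-0.011 0.0996 [325.97203658 192.2345554 ] [230 387]
-0.011 0.1116 [326.36510622 187.02924014] [235 314]
-0.011 0.1416 [327.36471685 173.7387941 ] [249 128]
```

View pics/a11.png

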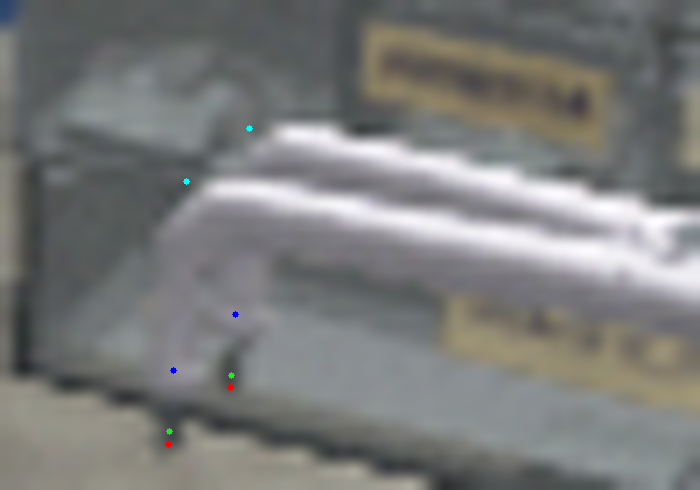

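View pics/a12.png

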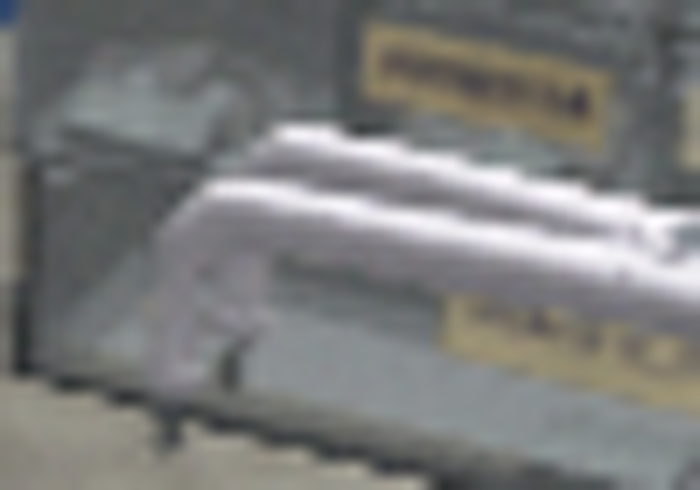

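```bash
python3 d.py 0.6131 -0.1251 0.16; python3 -m handwheel '0 0 0 0 0 -0.04 0.056; 0 0 0 -0.045 -0.0085 0 0.056; 0 0 0 -0.045 -0.0085 0 0.056; 0 0 0 -0.045 -0.0085 0 0.056; 0 0 0 -0.045 -0.0085 0 0.056';  python3 -m handwheel '0 0 0 -0.019 -0.003 0 0.056; 0 0 0 0 0 0.02 0.056; 0 0 0 0 0 0.03 0.056; 0 0 0 0 0 0.02 0.056; 0 0 0 0 0 0 0.056'; python3 d.py  0.6131 -0.1251 0.0786 
```

```text
t 9.15 pos [ 0.5759 -0.3244  0.1219] yaw -3.1374 tilt [ 0.0017 -0.0012] w 0.05602449510889179 F [-0.2003  0.016  -0.9612] q6 -2.2111552782300934
world [0.0372 0.1993 0.0381] tool shift [-0.1991 -0.0381 -0.0383] n 0.20626017742998978
time_s: 9.65
eef_pos: [0.6089, -0.1426, 0.1615]
eef_rot: [-0.0, 0.708, -0.706, 0.001]
contact_force: [1.4, -0.4, -0.9]
width: 0.657
time_s: 10.15
eef_pos: [0.6105, -0.1247, 0.0888]
eef_rot: [0.001, 0.709, -0.706, -0.001]
contact_force: [0.2, 0.9, -0.8]
width: 0.659
t 10.15 pos [ 0.6105 -0.1247  0.0888] yaw -3.1376 tilt [-0.0027  0.001 ] w 0.056253540584191325 F [ 0.2107  0.9358 -0.7677] q6 -1.9069836500641473
world [ 0.0026 -0.0004 -0.0102] tool shift [ 0.0004 -0.0027  0.0102] n 0.010583467488787267
```

```bash
python3 -m handwheel '0 0 0 0 -0.0015 0.004 0.056; 0 0 0 0 0 0.004 0.056; 0 0 0 0 0 0 0.056; 0 0 0 0 0 0 0.056; 0 0 0 0 0 0 0.056'; python3 d.py  0.6131 -0.1251 0.0786; python3 - <<'E'
from h import *
s=manip.capture("scene")[:,:,::-1]
cv2.imwrite("pics/s7.png",s);cv2.imwrite("pics/a13.png",crop(s,230,155,50,45,14))
E
```

```text
time_s: 10.65
eef_pos: [0.6131, -0.1258, 0.0827]
eef_rot: [-0.0, 0.708, -0.706, 0.0]
contact_force: [-1.1, -0.0, -0.9]
width: 0.658
t 10.65 pos [ 0.6131 -0.1258  0.0827] yaw -3.1385 tilt [ 0.0005 -0.0002] w 0.05620589566092277 F [-1.146  -0.0128 -0.9264] q6 -1.9062868141551519
world [-0.      0.0007 -0.0041] tool shift [-0.0007  0.      0.0041] n 0.004189537602157543
```

View pics/a13.png

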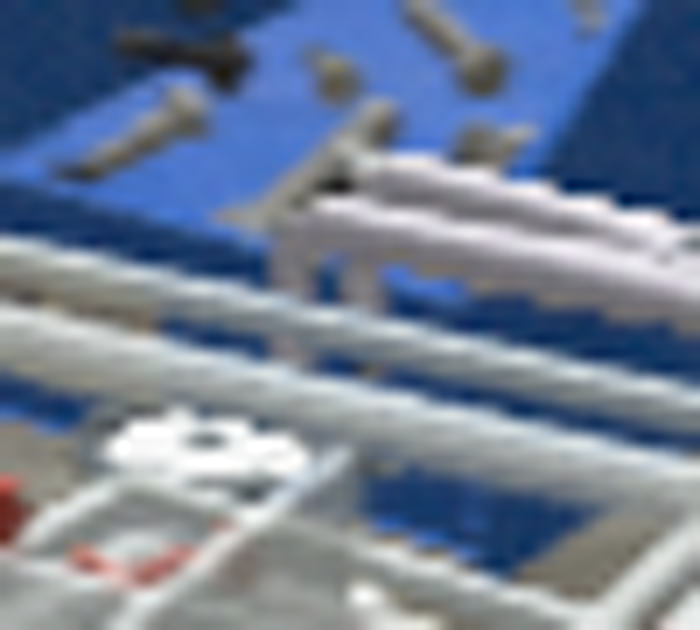

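```bash
python3 -m handwheel '0 0 0 -0.0007 0 0.004 0.056; 0 0 0 0 0 0.004 0.056; 0 0 0 0 0 0.004 0.056; 0 0 0 0 0 0 0.056; 0 0 0 0 0 0 0.056'; python3 d.py  0.6131 -0.1251 0.0626; python3 - <<'E'
from h import *
s=manip.capture("scene")[:,:,::-1]
cv2.imwrite("pics/s8.png",s);cv2.imwrite("pics/a14.png",crop(s,230,155,50,45,14))
E
```

```text
time_s: 11.2
eef_pos: [0.6128, -0.1249, 0.0701]
eef_rot: [0.0, 0.708, -0.706, -0.0]
contact_force: [-0.5, 0.1, -0.3]
width: 0.659
t 11.2 pos [ 0.6128 -0.1249  0.0701] yaw -3.1385 tilt [-0.0004  0.0001] w 0.056256463429897346 F [-0.5321  0.1276 -0.2571] q6 -1.9051983850685779
world [ 0.0003 -0.0002 -0.0075] tool shift [ 0.0002 -0.0003  0.0075] n 0.007523420003371706
```

View pics/a14.png

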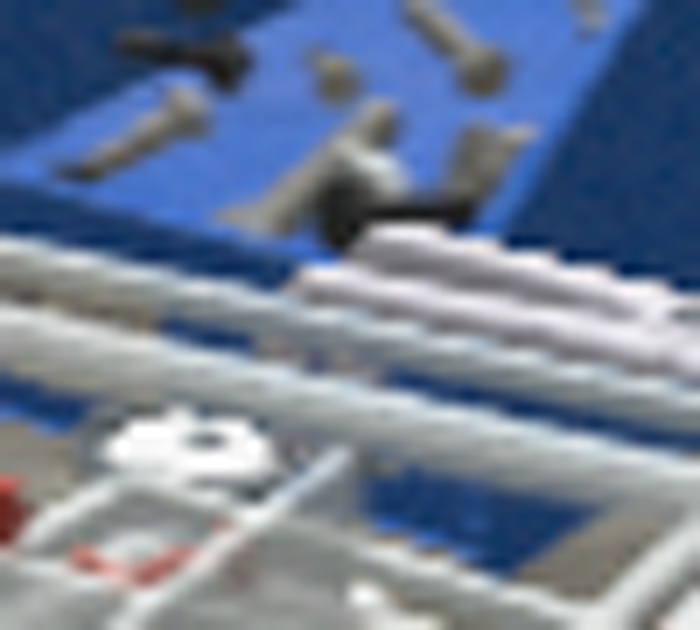

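```bash
python3 -m handwheel '0 0 0 0 0 0.0025 0.056; 0 0 0 0 0 0.0025 0.056; 0 0 0 0 0 0.0025 0.056; 0 0 0 0 0 0 0.056; 0 0 0 0 0 0 0.056'; python3 d.py  0.6131 -0.1251 0.0626; python3 - <<'E'
from h import *
s=manip.capture("scene")[:,:,::-1]
cv2.imwrite("pics/s9.png",s);cv2.imwrite("pics/a15.png",crop(s,230,155,50,45,14))
E
```

```text
time_s: 11.75
eef_pos: [0.6129, -0.1249, 0.0627]
eef_rot: [0.0, 0.708, -0.706, -0.0]
contact_force: [0.1, 0.2, -1.3]
width: 0.658
t 11.75 pos [ 0.6129 -0.1249  0.0627] yaw -3.1385 tilt [-0.0002  0.    ] w 0.056216671787398496 F [ 0.0854  0.1917 -1.3346] q6 -1.9052029444893837
world [ 0.0002 -0.0002 -0.0001] tool shift [ 0.0002 -0.0002  0.0001] n 0.0002820545460879985
```

View pics/a15.png

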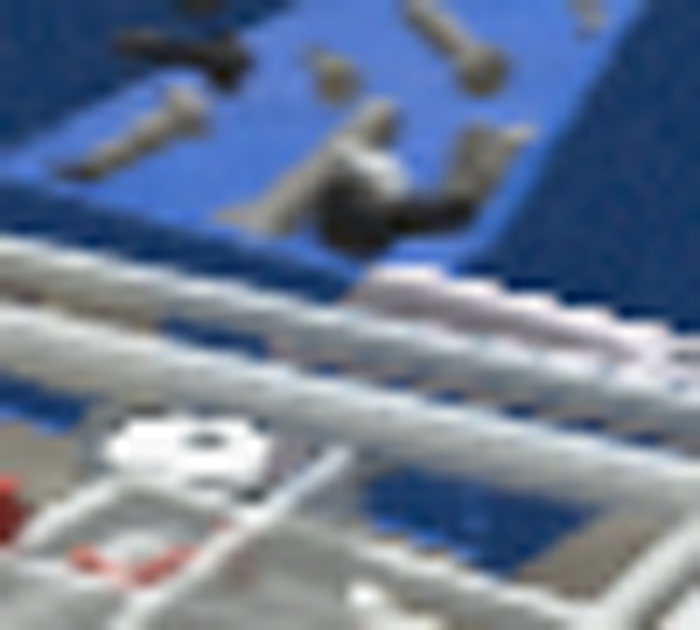

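```bash
python3 -m handwheel '0 0 0 -0.0005 0 -0.0005 0.0536; 0 0 0 -0.0005 0 -0.0005 0.0512; 0 0 0 -0.0008 0 -0.0004 0.0488; 0 0 0 -0.0008 0 -0.0004 0.0464; 0 0 0 0 0 0 0.0464' 60; python3 d.py;  python3 - <<'E'
from h import *
s=manip.capture("scene")[:,:,::-1]
cv2.imwrite("pics/s10.png",s);cv2.imwrite("pics/a16.png",crop(s,230,155,50,45,14))
E
```

```text
time_s: 12.3
eef_pos: [0.613, -0.1223, 0.0647]
eef_rot: [-0.0, 0.708, -0.706, 0.0]
contact_force: [0.1, 0.7, -1.5]
width: 0.546
t 12.3 pos [ 0.613  -0.1223  0.0647] yaw -3.1384 tilt [ 0.0001 -0.    ] w 0.046591231993600615 F [ 0.1417  0.6696 -1.5456] q6 -1.9011716920598905
```

View pics/a16.png

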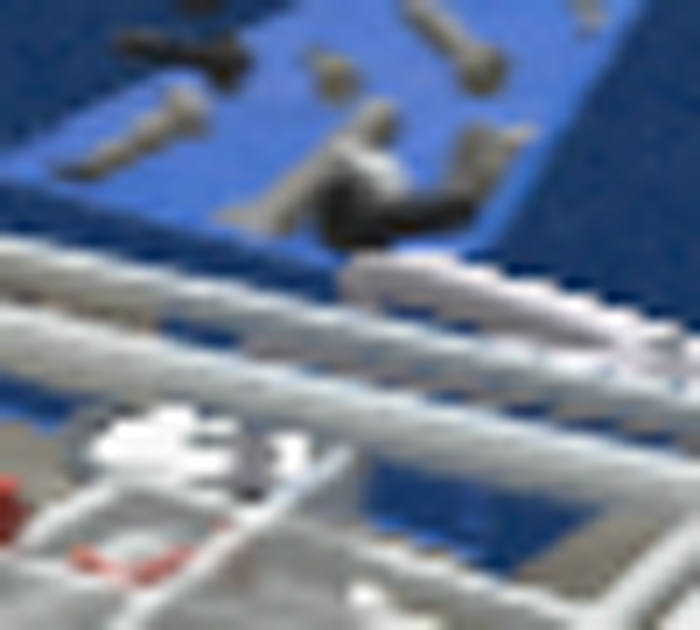

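```bash
python3 -m handwheel '0 0 0 -0.0008 0 -0.0004 0.044; 0 0 0 -0.0008 0 -0.0003 0.0416; 0 0 0 -0.0009 0 -0.0003 0.0392; 0 0 0 -0.0009 0 -0.0003 0.0368; 0 0 0 -0.001 0 -0.0003 0.0344' 60; python3 -m handwheel '0 0 0 -0.001 0 -0.0002 0.032; 0 0 0 0 0 0 0.031; 0 0 0 0 0 0 0.030; 0 0 0 0 0 0 0.030; 0 0 0 0 0 0 0.030' 60;python3 d.py;  python3 - <<'E'
from h import *
s=manip.capture("scene")[:,:,::-1]
cv2.imwrite("pics/s11.png",s);cv2.imwrite("pics/a17.png",crop(s,230,155,50,45,14))
E
```

```text
time_s: 12.85
eef_pos: [0.6129, -0.1179, 0.0662]
eef_rot: [-0.0, 0.708, -0.706, 0.0]
contact_force: [-0.1, -0.8, -0.3]
width: 0.41
time_s: 13.35
eef_pos: [0.6129, -0.117, 0.0664]
eef_rot: [0.0, 0.708, -0.706, -0.0]
contact_force: [0.8, 0.4, -0.4]
width: 0.363
t 13.35 pos [ 0.6129 -0.117   0.0664] yaw -3.1385 tilt [-0.0001  0.    ] w 0.031036926268709197 F [ 0.8337  0.3525 -0.3538] q6 -1.8930057893237213
```

View pics/a17.png

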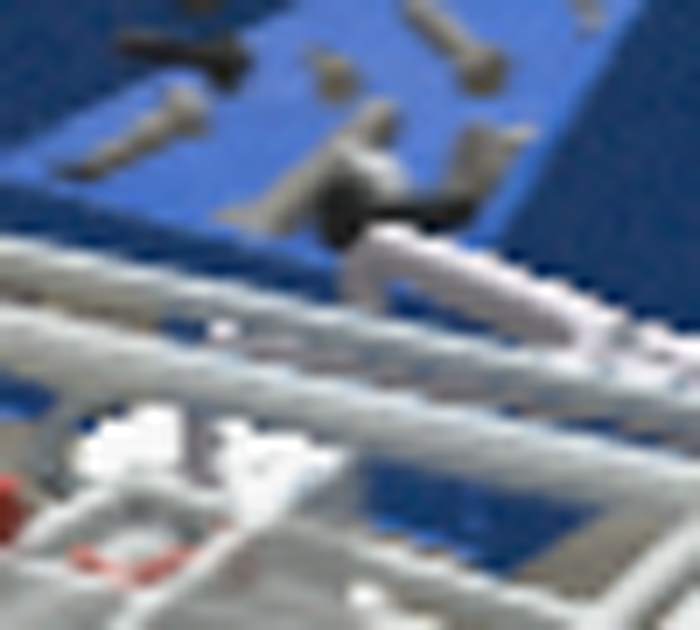

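```bash
python3 -m handwheel '0 0 0 0 0 -0.003 0.030; 0 0 0 0 0 -0.006 0.030; 0 0 0 0 0 -0.01 0.030; 0 0 0 0 0 -0.02 0.030; 0 0 0 0 0 -0.02 0.030' 60;python3 d.py;  python3 - <<'E'
from h import *
s=manip.capture("scene")[:,:,::-1]
cv2.imwrite("pics/s12.png",s);cv2.imwrite("pics/a18.png",crop(s,225,130,55,65,9))
E
```

```text
time_s: 13.9
eef_pos: [0.6129, -0.1169, 0.1268]
eef_rot: [-0.0, 0.708, -0.706, 0.0]
contact_force: [0.7, -0.1, -1.7]
width: 0.363
t 13.9 pos [ 0.6129 -0.1169  0.1268] yaw -3.1385 tilt [ 0.0001 -0.0001] w 0.031036535878253727 F [ 0.6627 -0.08   -1.6546] q6 -1.892978423444587
```

View pics/a18.png

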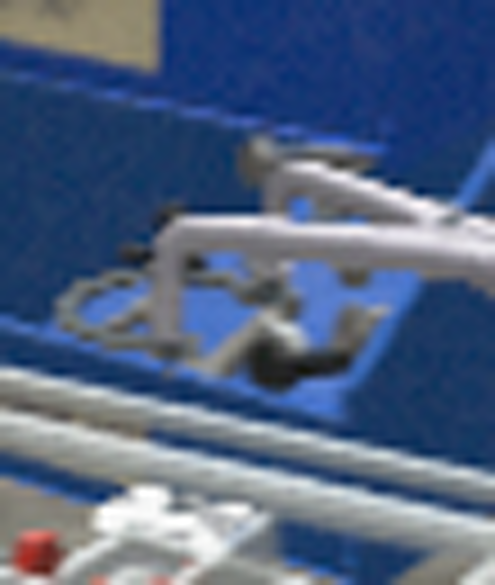

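```bash
python3 -m handwheel '0 0 0 0 0 -0.02 0.030; 0 0 0 0 0 -0.03 0.030; 0 0 0 0 0 -0.03 0.030; 0 0 0 0 0 -0.015 0.030; 0 0 0 -0.01 0.02 0 0.030' 60; python3 -m handwheel '0 0 0 -0.015 0.035 0 0.030; 0 0 0 -0.015 0.035 0 0.030; 0 0 0 -0.015 0.035 0 0.030; 0 0 0 -0.015 0.035 0 0.030; 0 0 0.07 -0.01 0.02 0 0.030' 60; python3 -m handwheel '0 0 0.13 0 0 0 0.030; 0 0 0.14 0 0 0 0.030; 0 0 0.14 0 0 0 0.030; 0 0 0.14 0 0 0 0.030; 0 0 0.14 0 0 0 0.030' 60; python3 -m handwheel '0 0 0.14 0 0 0 0.030; 0 0 0.14 0 0 0 0.030; 0 0 0.14 0 0 0 0.030; 0 0 0.14 0 0 0 0.030; 0 0 0.14 0 0 0 0.030' 60;python3 d.py .354 .224 .20 1.5708;  python3 - <<'E'
from h import *
s=manip.capture("scene")[:,:,::-1];t=manip.capture("top")[:,:,::-1]
cv2.imwrite("pics/s13.png",s);cv2.imwrite("pics/t13.png",t)
cv2.imwrite("pics/a19.png",np.hstack([crop(t,180,130,100,100,4),crop(s,200,70,100,100,4)]))
E
```

```text
time_s: 14.45
eef_pos: [0.5949, -0.1081, 0.2226]
eef_rot: [-0.001, 0.708, -0.706, 0.002]
contact_force: [-0.4, 0.1, -1.8]
width: 0.368
time_s: 14.95
eef_pos: [0.4303, -0.0366, 0.221]
eef_rot: [0.0, -0.683, 0.73, -0.0]
contact_force: [0.4, -0.6, -1.4]
width: 0.364
time_s: 15.45
eef_pos: [0.4327, -0.0375, 0.2209]
eef_rot: [0.0, -0.393, 0.919, -0.0]
contact_force: [-0.3, -0.1, -1.0]
width: 0.363
time_s: 15.95
eef_pos: [0.4327, -0.0375, 0.2209]
eef_rot: [0.0, -0.054, 0.999, -0.0]
contact_force: [0.0, 0.7, -1.8]
width: 0.364
t 15.95 pos [ 0.4327 -0.0375  0.2209] yaw 1.679 tilt [ 0.0007 -0.0002] w 0.03106907824953866 F [ 0.0255  0.6674 -1.8358] q6 -0.3827159960961511
world [-0.0787  0.2615 -0.0209] tool shift [0.05   0.2685 0.0208] n 0.2738823039636301
turn [-0.0002  0.0007  0.1082] shift after turn [0.0787 0.2615 0.0209]
```

View pics/a19.png

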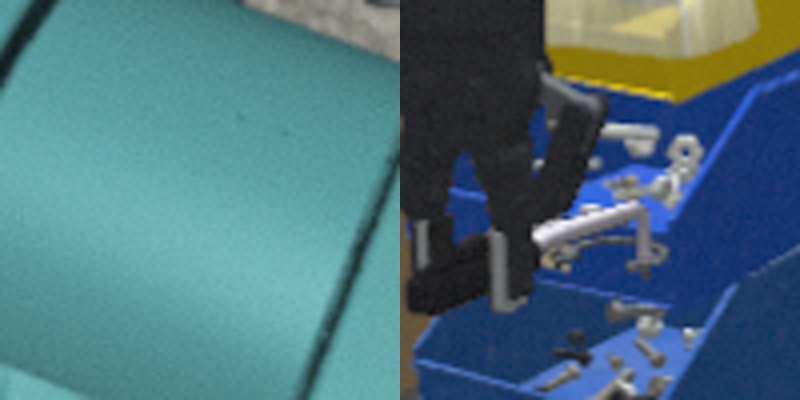

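```bash
python3 -m handwheel '0 0 0.108 0 0 0 0.030; 0 0 0 0.005 0.02 0 0.030; 0 0 0 0.013 0.04 0 0.030; 0 0 0 0.013 0.045 0 0.030; 0 0 0 0.013 0.045 0 0.030' 60; python3 -m handwheel '0 0 0 0.013 0.045 0 0.030; 0 0 0 0.011 0.04 0 0.030; 0 0 0 0.006 0.0265 0 0.030; 0 0 0 0 0 0.02 0.030; 0 0 0 0 0 0.02 0.030' 60;python3 -m handwheel '0 0 0 0 0 0.02 0.030; 0 0 0 0 0 0 0.030; 0 0 0 0 0 0 0.030; 0 0 0 0 0 0 0.030; 0 0 0 0 0 0 0.030' 60;python3 d.py .3587 .224 .20 1.5708;  python3 - <<'E'
from h import *
s=manip.capture("scene")[:,:,::-1];t=manip.capture("top")[:,:,::-1]
cv2.imwrite("pics/s14.png",s);cv2.imwrite("pics/t14.png",t)
cv2.imwrite("pics/a20.png",np.hstack([crop(t,90,130,80,120,5),crop(s,110,80,80,120,5)]))
E
```

```text
time_s: 16.55
eef_pos: [0.3871, 0.1134, 0.2208]
eef_rot: [0.0, -0.005, 1.0, 0.0]
contact_force: [1.0, 0.2, -1.2]
width: 0.367
time_s: 17.05
eef_pos: [0.3571, 0.2246, 0.1804]
eef_rot: [0.001, -0.007, 1.0, 0.0]
contact_force: [0.3, 0.4, -1.7]
width: 0.365
time_s: 17.55
eef_pos: [0.3577, 0.2237, 0.1613]
eef_rot: [0.001, -0.003, 1.0, 0.0]
contact_force: [-0.1, -0.3, -1.3]
width: 0.368
t 17.55 pos [0.3577 0.2237 0.1613] yaw 1.5774 tilt [0.0014 0.0006] w 0.03145593424518476 F [-0.0895 -0.2575 -1.3122] q6 0.3586162665715835
world [0.001  0.0003 0.0387] tool shift [-0.0011  0.0003 -0.0387] n 0.03872945868665775
turn [0.0006 0.0014 0.0066] shift after turn [-0.001   0.0003 -0.0387]
```

View pics/a20.png

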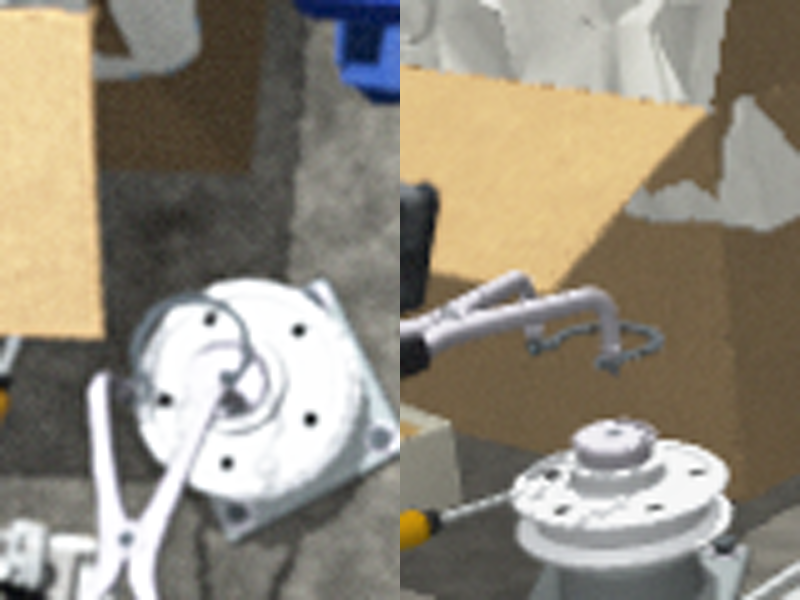

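```bash
python3 -m handwheel '0 0 0 -0.001 0 0.01 0.030; 0 0 0 0 0 0.013 0.030; 0 0 0 0 0 0.01 0.030; 0 0 0 0 0 0 0.030; 0 0 0 0 0 0 0.030' 60;python3 d.py .3587 .224 .20 1.5708;  python3 - <<'E'
from h import *
s=manip.capture("scene")[:,:,::-1];t=manip.capture("top")[:,:,::-1]
cv2.imwrite("pics/s15.png",s);cv2.imwrite("pics/t15.png",t)
cv2.imwrite("pics/a21.png",crop(t,105,180,60,45,13))
cv2.imwrite("pics/a22.png",crop(s,125,145,55,40,14))
E
```

```text
time_s: 18.15
eef_pos: [0.358, 0.2235, 0.1273]
eef_rot: [-0.0, -0.003, 1.0, -0.0]
contact_force: [-0.7, 0.6, -0.7]
width: 0.366
t 18.15 pos [0.358  0.2235 0.1273] yaw 1.5768 tilt [-0.0005 -0.0002] w 0.03128743969308943 F [-0.7221  0.5679 -0.7497] q6 0.35848508855330624
world [0.0007 0.0005 0.0727] tool shift [-0.0006  0.0005 -0.0727] n 0.07268868080049568
turn [-0.0002 -0.0005  0.006 ] shift after turn [-0.0007  0.0005 -0.0727]
```

View pics/a21.png

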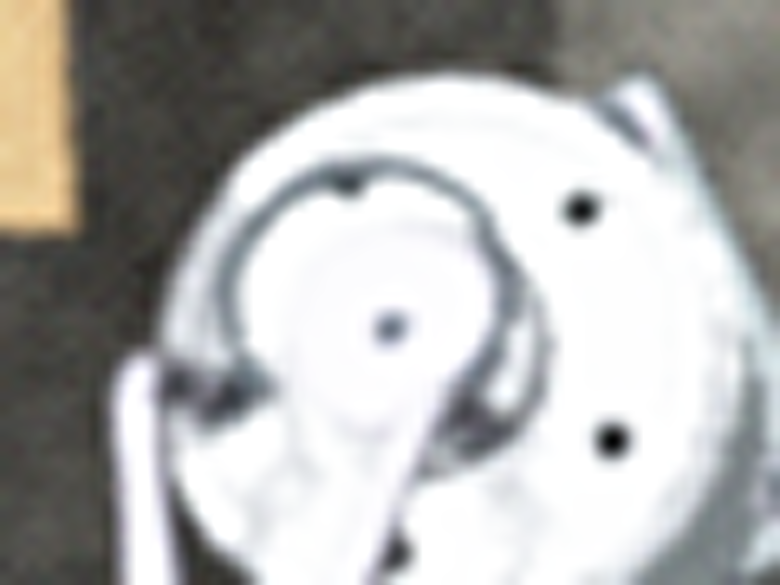

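View pics/a22.png

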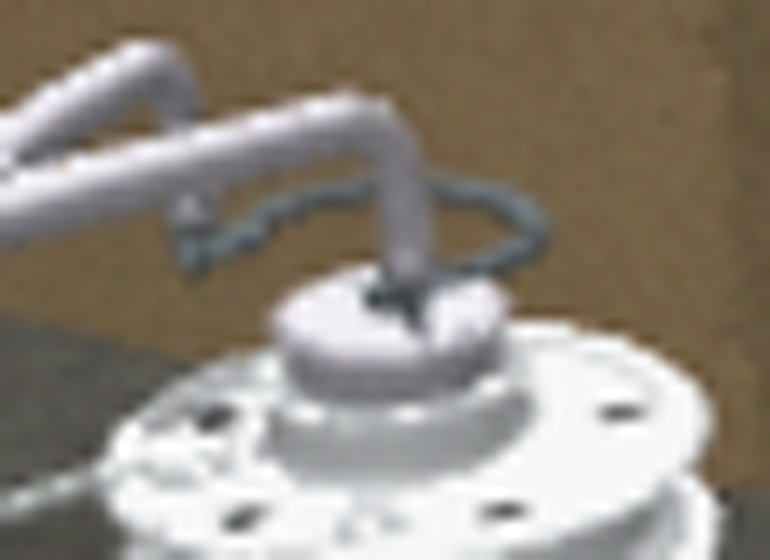

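```bash
cat > ov.py <<'E'
import sys
from h import *
def ov(tn,sn,C,out,r=(.0215,),shaft=(.5047,.224)):
    o=[]
    for n,f,(ox,oy,w,h,k) in(("top",tn,(105,180,60,45,8)),("scene",sn,(125,145,50,45,8))):
        c=crop(cv2.imread(f),ox,oy,w,h,k)
        def P(X): p=proj(n,X);return tuple(int(a) for a in ((p-[ox,oy]+.5)*k-.5))
        for rr in r:
            for a in np.radians(np.arange(-140,141,7)):
                cv2.circle(c,P([C[0]+rr*np.cos(a),C[1]+rr*np.sin(a),C[2]]),1,(0,0,255),-1)
        for a in np.radians(np.arange(0,360,12)):
            cv2.circle(c,P([shaft[0]+.02*np.cos(a),shaft[1]+.02*np.sin(a),.093]),1,(0,200,0),-1)
        cv2.circle(c,P([*C]),2,(255,0,0),-1)
        for l in(.0255,-.0255): cv2.circle(c,P([C[0]-.0206,C[1]+l,C[2]-.0045]),2,(255,0,255),-1)
        o.append(c)
    cv2.imwrite(out,np.hstack(o))
E
python3 - <<'E'
from ov import *
ov("pics/t15.png","pics/s15.png",(.504,.2235,.107),"pics/o1.png")
E
```

```text
(no output)
```

View pics/o1.png

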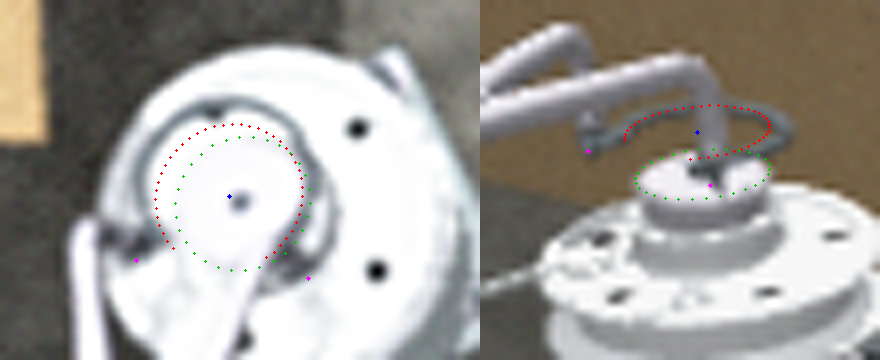

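```bash
python3 - <<'E'
from h import *
np.set_printoptions(precision=4,suppress=True)
t=cv2.imread("pics/t15.png");cv2.imwrite("pics/a23.png",np.hstack([crop(t,90,195,60,60,7),crop(cv2.imread("pics/t14.png"),85,195,60,60,7)[:, :380]]))
for z in(.155,.177,.181,.185):
  p=atz("top",(125.5)/5-.5+90,538.5/5-.5+130,z);print(z,p-[.3577,.2237,.1613])
E
```

```text
0.155 [ 0.0635  0.0115 -0.0063]
0.177 [0.0622 0.003  0.0157]
0.181 [0.0619 0.0015 0.0197]
0.185 [ 0.0617 -0.      0.0237]
```

View pics/a23.png

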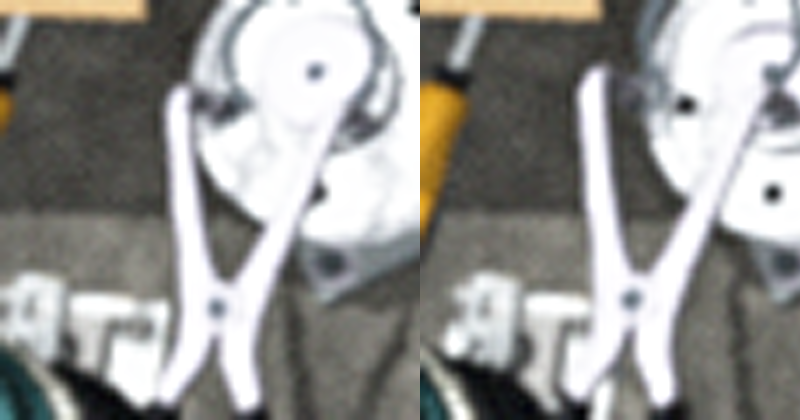

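```bash
python3 - <<'E'
from ov import *
ov("pics/t15.png","pics/s15.png",(.508,.2255,.106),"pics/o2.png",r=(.0215,.026))
E
```

```text
(no output)
```

View pics/o2.png

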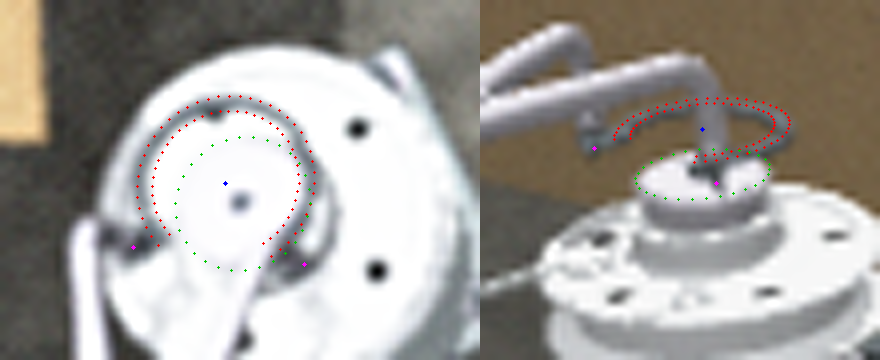

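```bash
python3 -m handwheel '0 0 0 0.0033 -0.0015 0 0.030; 0 0 0 0 0 0 0.030; 0 0 0 0 0 0 0.030; 0 0 0 0 0 0 0.030; 0 0 0 0 0 0 0.030' 60;python3 d.py .3547 .222 .1273 1.5708;  python3 - <<'E'
from ov import *
s=manip.capture("scene")[:,:,::-1];t=manip.capture("top")[:,:,::-1]
cv2.imwrite("pics/s16.png",s);cv2.imwrite("pics/t16.png",t)
p=manip.get_obs()["eef_pos"]
ov("pics/t16.png","pics/s16.png",(p[0]+.150,p[1]+.002,p[2]-.0213),"pics/o3.png",r=(.0215,.026))
cv2.imwrite("pics/a24.png",crop(t,105,180,60,45,13))
E
```

```text
time_s: 18.75
eef_pos: [0.3549, 0.2221, 0.1275]
eef_rot: [0.0, -0.003, 1.0, 0.0]
contact_force: [-0.4, -1.1, -1.1]
width: 0.363
t 18.75 pos [0.3549 0.2221 0.1275] yaw 1.5767 tilt [0.0001 0.0001] w 0.030976267328402956 F [-0.4355 -1.0501 -1.1417] q6 0.35799873776693414
world [-0.0002 -0.0001 -0.0002] tool shift [ 0.0002 -0.0001  0.0002] n 0.00024113815508769316
turn [0.0001 0.0001 0.0059] shift after turn [ 0.0002 -0.0001  0.0002]
```

View pics/o3.png

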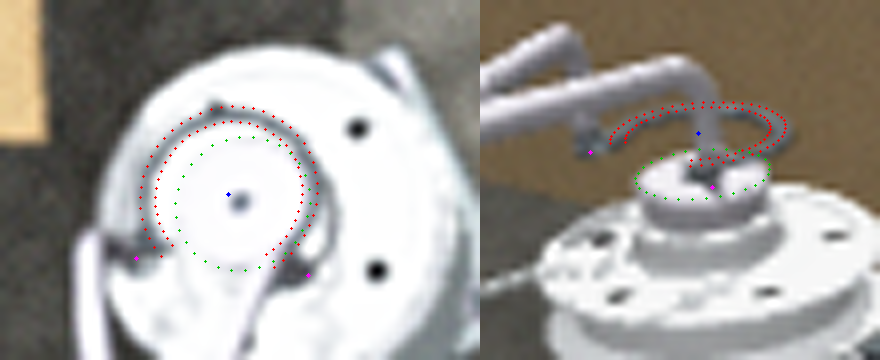

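View pics/a24.png

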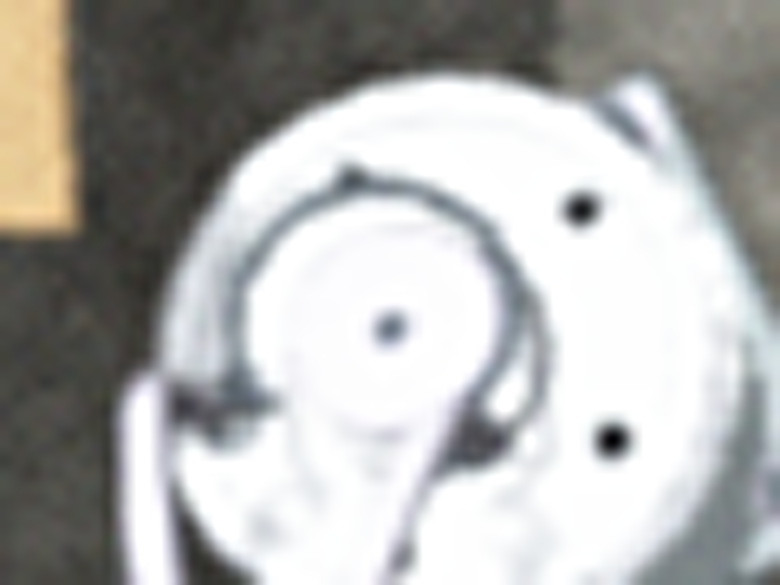

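```bash
python3 -m handwheel '0 0 0 0.0004 0 0.004 0.030; 0 0 0 0 0 0.004 0.030; 0 0 0 0 0 0 0.030; 0 0 0 0 0 0 0.030; 0 0 0 0 0 0 0.030' 60;python3 d.py .3547 .222 .1273 1.5708;  python3 - <<'E'
from ov import *
s=manip.capture("scene")[:,:,::-1];t=manip.capture("top")[:,:,::-1]
cv2.imwrite("pics/s17.png",s);cv2.imwrite("pics/t17.png",t)
cv2.imwrite("pics/a25.png",np.hstack([crop(t,110,180,40,40,10),crop(s,135,150,40,40,10)]))
E
```

```text
time_s: 19.35
eef_pos: [0.3545, 0.222, 0.1194]
eef_rot: [0.0, -0.003, 1.0, -0.0]
contact_force: [0.1, 0.2, -1.7]
width: 0.364
t 19.35 pos [0.3545 0.222  0.1194] yaw 1.5767 tilt [ 0. -0.] w 0.031078208448207655 F [ 0.1049  0.1594 -1.6709] q6 0.3582892616889748
world [ 0.0002 -0.      0.0079] tool shift [-0.0002 -0.     -0.0079] n 0.007886961470822495
turn [-0.      0.      0.0059] shift after turn [-0.0002 -0.     -0.0079]
```

View pics/a25.png

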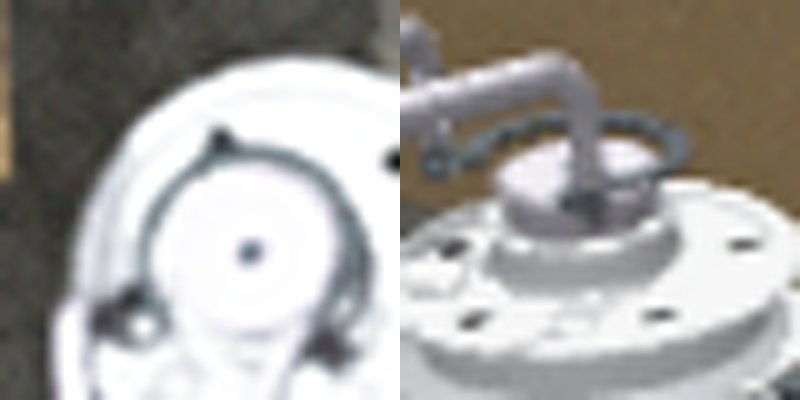

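```bash
cat > fit.py <<'E'
from h import *
from scipy.optimize import least_squares
from scipy.ndimage import map_coordinates
def fit(f,n,z,c0=(.5047,.224),rr=(.0195,.029),ang=(-95,96,6),show=True):
    g=cv2.cvtColor(cv2.imread(f),cv2.COLOR_BGR2GRAY).astype(float)
    pts=[]
    rs=np.arange(*rr,.0003)
    for a in np.radians(np.arange(*ang)):
        uv=np.array([proj(n,[c0[0]+r*np.cos(a),c0[1]+r*np.sin(a),z]) for r in rs])
        v=map_coordinates(g,[uv[:,1],uv[:,0]],order=3)
        i=np.argmin(v);w=np.clip(v.min()+35-v,0,None)*(abs(rs-rs[i])<.003)
        r=(w*rs).sum()/w.sum();pts.append((np.degrees(a),r*1e3,v.min()))
    return np.array(pts)
if __name__=="__main__":
    import sys
    np.set_printoptions(precision=2,suppress=True,linewidth=150)
    p=fit(sys.argv[1],"top",float(sys.argv[2]));print(p[:,:2].T,p[:,2].astype(int))
    a=np.radians(p[:,0])
    x=least_squares(lambda q:q[0]*np.cos(a)+q[1]*np.sin(a)+q[2]-p[:,1],[0,0,23],loss="soft_l1",f_scale=.4).x;print("offset dx,dy,r mm",x)
E
python3 fit.py pics/t17.png .0985; python3 fit.py pics/t16.png .106
```

```text
[[-95.   -89.   -83.   -77.   -71.   -65.   -59.   -53.   -47.   -41.   -35.   -29.   -23.   -17.   -11.    -5.     1.     7.    13.    19.    25.
   31.    37.    43.    49.    55.    61.    67.    73.    79.    85.    91.  ]
 [ 27.1   27.12  26.17  25.39  24.84  24.51  24.03  23.88  24.07  23.95  23.82  23.61  23.22  23.28  23.11  23.08  23.1   23.15  23.77  26.    26.6
   24.52  23.57  23.47  23.63  23.62  23.65  23.62  23.88  23.81  24.1   24.45]] [104 102 112 122 124 116 132 142 133 137 141 138 134 133 130 131 130 132 118  81  73 113 117 140 149 151 151 137 138 136 154 158]
offset dx,dy,r mm [-1.91 -0.55 25.12]
[[-95.   -89.   -83.   -77.   -71.   -65.   -59.   -53.   -47.   -41.   -35.   -29.   -23.   -17.   -11.    -5.     1.     7.    13.    19.    25.
   31.    37.    43.    49.    55.    61.    67.    73.    79.    85.    91.  ]
 [ 25.15  25.84  26.51  26.39  25.61  25.35  24.56  24.12  24.77  24.62  24.3   23.87  23.76  23.71  24.01  23.94  23.81  23.91  24.86  25.42  24.33
   23.85  24.2   24.25  24.37  24.48  24.52  24.63  24.8   25.68  25.64  25.39]] [151 143 136 121 130 123 123 131 140 147 142 141 127 138 151 140 129 127 108  88 128 142 140 149 155 151 150 140 135 138 147 140]
offset dx,dy,r mm [-1.86 -0.19 25.76]
```

```bash
python3 -m handwheel '0 0 0 -0.0005 0.0002 0 0.030; 0 0 0 0 0 0.002 0.030; 0 0 0 0 0 0.002 0.030; 0 0 0 0 0 0.002 0.030; 0 0 0 0 0 0 0.030' 60;python3 d.py;  python3 - <<'E'
from ov import *
s=manip.capture("scene")[:,:,::-1];t=manip.capture("top")[:,:,::-1]
cv2.imwrite("pics/s18.png",s);cv2.imwrite("pics/t18.png",t)
cv2.imwrite("pics/a26.png",np.hstack([crop(t,110,180,40,40,10),crop(s,135,150,40,40,10)]))
E
python3 fit.py pics/t18.png .0921
```

```text
time_s: 19.95
eef_pos: [0.3547, 0.2222, 0.1131]
eef_rot: [-0.0, -0.003, 1.0, -0.0]
contact_force: [-0.8, 0.5, -1.2]
width: 0.364
t 19.95 pos [0.3547 0.2222 0.1131] yaw 1.5767 tilt [-0.0005 -0.0002] w 0.031096858257369037 F [-0.7505  0.5439 -1.1983] q6 0.3583618241976696
[[-95.   -89.   -83.   -77.   -71.   -65.   -59.   -53.   -47.   -41.   -35.   -29.   -23.   -17.   -11.    -5.     1.     7.    13.    19.    25.
   31.    37.    43.    49.    55.    61.    67.    73.    79.    85.    91.  ]
 [ 26.04  26.42  25.93  25.3   24.7   24.25  24.07  23.92  23.73  23.49  23.63  23.71  23.75  23.2   23.14  23.14  23.42  23.23  23.37  24.51  28.27
   24.63  23.68  23.6   23.69  23.8   23.83  23.62  23.73  23.88  24.17  24.25]] [105 107 132 138 147 137 147 146 144 143 144 140 144 130 130 137 133 131 127 117  44 123 130 122 127 140 140 142 140 136 152 148]
offset dx,dy,r mm [-1.6  -0.42 24.92]
```

View pics/a26.png

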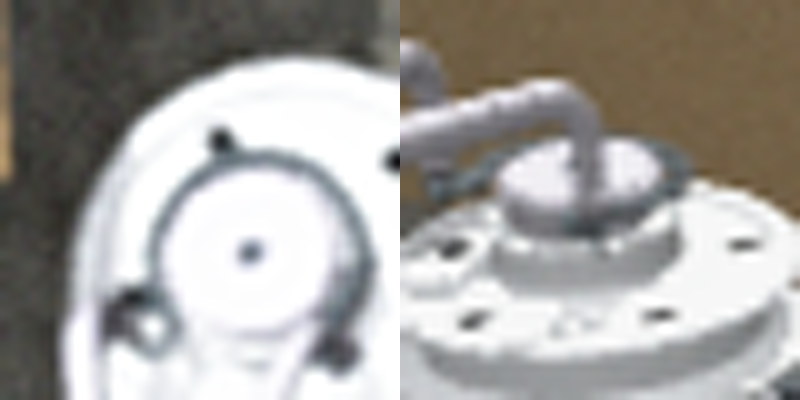

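```bash
python3 -m handwheel '0 0 0 -0.0003 0 0.002 0.030; 0 0 0 0 0 0.002 0.030; 0 0 0 0 0 0.0015 0.030; 0 0 0 0 0 0.0005 0.030; 0 0 0 0 0 0 0.030' 60;python3 d.py;  python3 - <<'E'
from ov import *
s=manip.capture("scene")[:,:,::-1];t=manip.capture("top")[:,:,::-1]
cv2.imwrite("pics/s19.png",s);cv2.imwrite("pics/t19.png",t)
cv2.imwrite("pics/a27.png",np.hstack([crop(t,110,180,40,40,10),crop(s,135,150,40,40,10)]))
E
python3 fit.py pics/t19.png .086
```

```text
time_s: 20.55
eef_pos: [0.3552, 0.2222, 0.1073]
eef_rot: [-0.0, -0.003, 1.0, -0.0]
contact_force: [1.4, 0.8, -1.1]
width: 0.362
t 20.55 pos [0.3552 0.2222 0.1073] yaw 1.5767 tilt [-0.0001 -0.0001] w 0.03092012510203683 F [ 1.3575  0.7579 -1.1184] q6 0.358099498402884
[[-95.   -89.   -83.   -77.   -71.   -65.   -59.   -53.   -47.   -41.   -35.   -29.   -23.   -17.   -11.    -5.     1.     7.    13.    19.    25.
   31.    37.    43.    49.    55.    61.    67.    73.    79.    85.    91.  ]
 [ 25.43  25.38  25.83  25.31  25.14  25.1   24.66  24.52  24.32  24.79  24.7   24.63  24.16  23.96  23.81  23.7   23.72  23.74  23.66  24.06  25.8
   27.62  24.74  24.64  24.75  24.75  24.63  24.69  24.6   24.81  24.46  24.28]] [129 127 135 164 140 140 167 155 156 161 159 141 135 122 113 125 138 139 128 132 120 104 160 166 145 159 168 170 174 169 156 139]
offset dx,dy,r mm [-1.11 -0.18 25.24]
```

View pics/a27.png

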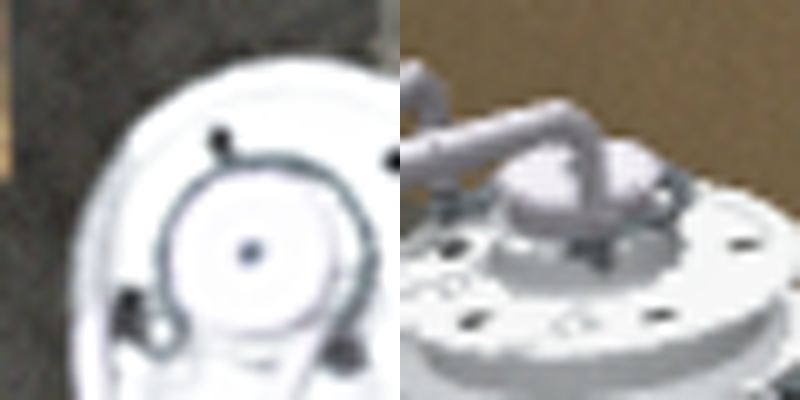

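```bash
python3 -m handwheel '0 0 0 0 0 0.0007 0.030; 0 0 0 0 0 0.0007 0.030; 0 0 0 0 0 0 0.030; 0 0 0 0 0 0 0.030; 0 0 0 0 0 0 0.030' 60;python3 d.py;python3 -m handwheel '0 0 0 0 0 0.0007 0.030; 0 0 0 0 0 0.0007 0.030; 0 0 0 0 0 0 0.030; 0 0 0 0 0 0 0.030; 0 0 0 0 0 0 0.030' 60;python3 d.py
```

```text
time_s: 21.15
eef_pos: [0.3552, 0.2222, 0.106]
eef_rot: [-0.0, -0.003, 1.0, -0.0]
contact_force: [-0.3, 0.2, -0.9]
width: 0.361
t 21.15 pos [0.3552 0.2222 0.106 ] yaw 1.5767 tilt [-0. -0.] w 0.030863814055940894 F [-0.2977  0.2363 -0.9083] q6 0.35811216729039824
time_s: 21.65
eef_pos: [0.3552, 0.2223, 0.1046]
eef_rot: [0.0, -0.003, 1.0, 0.0]
contact_force: [0.1, 0.4, -0.6]
width: 0.366
t 21.65 pos [0.3552 0.2223 0.1046] yaw 1.5767 tilt [0. 0.] w 0.03124360645953207 F [ 0.1416  0.4398 -0.6328] q6 0.3581089863104671
```

```bash
python3 -m handwheel '0 0 0 0 0 0.0007 0.030; 0 0 0 0 0 0.0007 0.030; 0 0 0 0 0 0 0.030; 0 0 0 0 0 0 0.030; 0 0 0 0 0 0 0.030' 60;python3 d.py;  python3 - <<'E'
from ov import *
s=manip.capture("scene")[:,:,::-1];t=manip.capture("top")[:,:,::-1]
cv2.imwrite("pics/s20.png",s);cv2.imwrite("pics/t20.png",t)
cv2.imwrite("pics/a28.png",np.hstack([crop(t,110,180,40,40,10),crop(s,135,150,40,40,10)]))
E
```

```text
time_s: 22.15
eef_pos: [0.3553, 0.2222, 0.1032]
eef_rot: [0.0, -0.003, 1.0, -0.0]
contact_force: [0.5, -0.4, -1.2]
width: 0.364
t 22.15 pos [0.3553 0.2222 0.1032] yaw 1.5767 tilt [ 0.0001 -0.    ] w 0.031106959787691034 F [ 0.5233 -0.3946 -1.1514] q6 0.35806939428411916
```

View pics/a28.png

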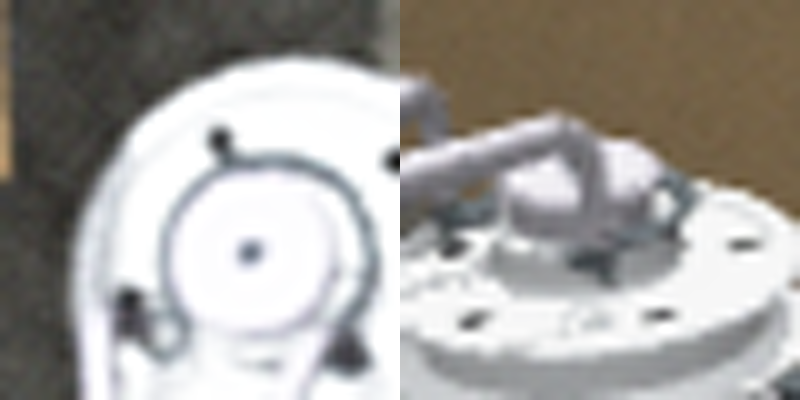

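```bash
python3 - <<'E'
from ov import *
ov("pics/t20.png","pics/s20.png",(.5053,.2242,.0845),"pics/o4.png",r=(.0215,.026))
ov("pics/t19.png","pics/s19.png",(.5053,.2242,.086),"pics/o5.png",r=(.0215,.026))
a=cv2.imread("pics/o4.png");b=cv2.imread("pics/o5.png")
cv2.imwrite("pics/o6.png",cv2.resize(np.hstack([b[60:260,480:],a[60:260,480:]]),(800,400)))
E
for f in 19 20; do python3 fit.py pics/t$f.png .0845|tail -1; done
```

```text
offset dx,dy,r mm [-0.88  0.31 25.29]
offset dx,dy,r mm [-0.9  -0.16 25.48]
```

View pics/o6.png

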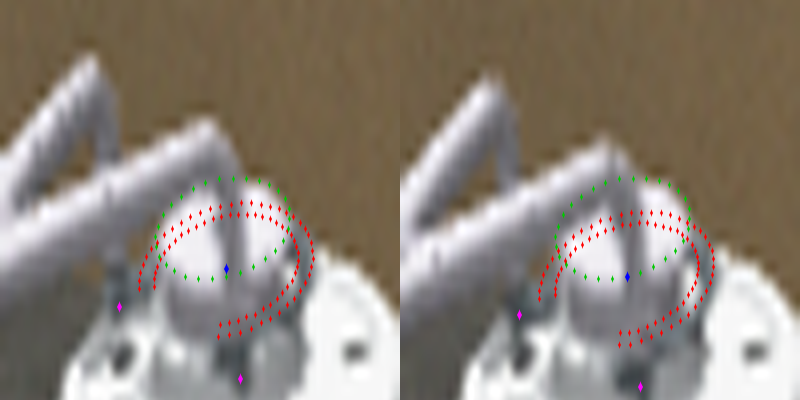

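```bash
python3 -m handwheel '0 0 0 0 0 0.0007 0.030; 0 0 0 0 0 0.0006 0.030; 0 0 0 0 0 0 0.030; 0 0 0 0 0 0 0.030; 0 0 0 0 0 0 0.030' 60;python3 d.py;  python3 - <<'E'
from ov import *
s=manip.capture("scene")[:,:,::-1];t=manip.capture("top")[:,:,::-1]
cv2.imwrite("pics/s21.png",s);cv2.imwrite("pics/t21.png",t)
f=lambda i:crop(cv2.imread(f"pics/s{i}.png"),135,155,36,30,11)
cv2.imwrite("pics/a29.png",np.hstack([f(19),f(21)]))
E
```

```text
time_s: 22.75
eef_pos: [0.3552, 0.2222, 0.1019]
eef_rot: [-0.0, -0.003, 1.0, 0.0]
contact_force: [0.2, -0.7, -0.7]
width: 0.367
t 22.75 pos [0.3552 0.2222 0.1019] yaw 1.5767 tilt [-0.  0.] w 0.031310470109426156 F [ 0.188  -0.6701 -0.7327] q6 0.358091544456656
```

View pics/a29.png

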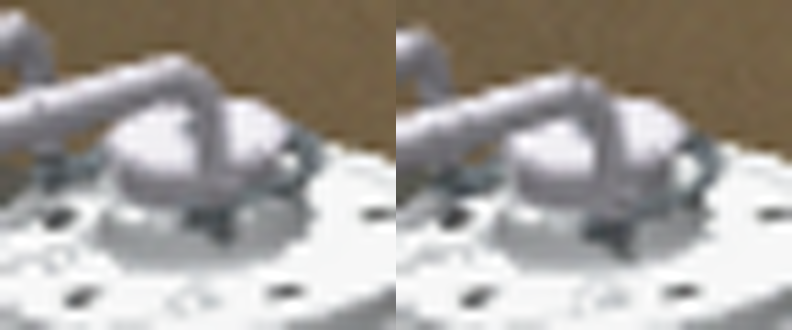

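```bash
python3 - <<'E'
from h import *
for z in(.088,.0845,.082,.079,.076):
  a=[proj("scene",[x,y,z])+[0,.6] for x,y in((.4847,.1985),(.4847,.2495),(.528,.224))]
  print(z,[((p-[135,155]+.5)*11-.5).round(0) for p in a])
E
```

```text
0.088 [array([218., 212.]), array([ 51., 163.]), array([274., 123.])]
0.0845 [array([220., 227.]), array([ 53., 178.]), array([276., 137.])]
0.082 [array([221., 238.]), array([ 54., 188.]), array([277., 147.])]
0.079 [array([222., 250.]), array([ 56., 201.]), array([278., 159.])]
0.076 [array([224., 263.]), array([ 58., 213.]), array([280., 172.])]
```

```bash
python3 -m handwheel '0 0 0 0.0005 0 0.0002 0.0335; 0 0 0 0.0005 0 0.0003 0.036; 0 0 0 0.0006 0 0.0003 0.0385; 0 0 0 0.0006 0 0.0003 0.041; 0 0 0 0 0 0 0.041' 60;python3 d.py;  python3 - <<'E'
from ov import *
s=manip.capture("scene")[:,:,::-1];t=manip.capture("top")[:,:,::-1]
cv2.imwrite("pics/s22.png",s);cv2.imwrite("pics/t22.png",t)
cv2.imwrite("pics/a30.png",np.hstack([crop(t,90,180,60,65,6),crop(s,130,150,45,40,9)[:360].repeat(1,0) if 0 else cv2.resize(crop(s,130,150,42,40,9),(400,390))]))
E
```

```text
time_s: 23.35
eef_pos: [0.3529, 0.2222, 0.1007]
eef_rot: [-0.0, -0.003, 1.0, -0.0]
contact_force: [-0.4, -0.1, -1.6]
width: 0.48
t 23.35 pos [0.3529 0.2222 0.1007] yaw 1.5767 tilt [-0.0001 -0.0001] w 0.04098538771245946 F [-0.4014 -0.064  -1.5836] q6 0.3599903794618152
```

View pics/a30.png

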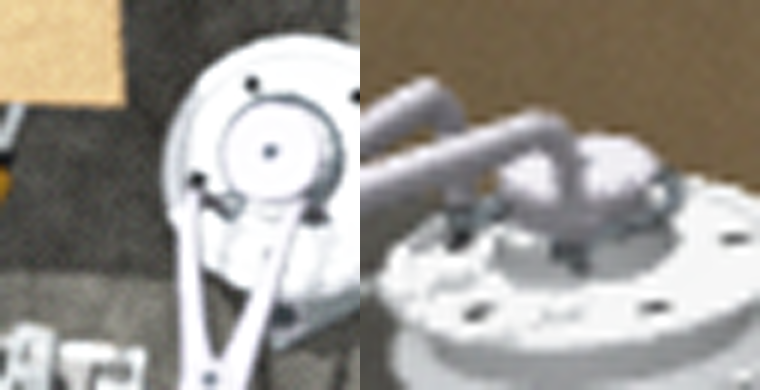

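```bash
python3 - <<'E'
from h import *
np.set_printoptions(precision=4,suppress=True)
print(atz("top",209.5/6-.5+90,377.5/6-.5+180,.1207)-[.3529,.2222,.1007])
cv2.imwrite("pics/a31.png",np.hstack([crop(cv2.imread("pics/t22.png"),115,190,33,30,12),crop(cv2.imread("pics/s22.png"),137,158,33,30,12)]))
E
```

```text
[0.0611 0.0021 0.02  ]
```

View pics/a31.png

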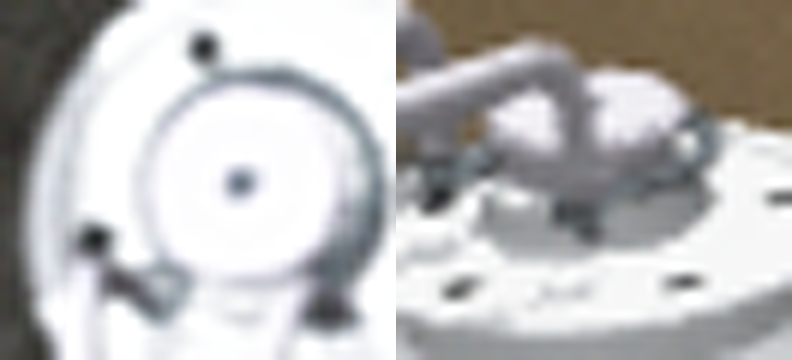

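```bash
python3 -m handwheel '0 0 0 0.0005 0 0.0003 0.043; 0 0 0 0.0005 0 0.0003 0.045; 0 0 0 0.0005 0 0.0003 0.047; 0 0 0 0.0005 0 0.0003 0.049; 0 0 0 0 0 0 0.049' 60;python3 d.py;  python3 - <<'E'
from ov import *
s=manip.capture("scene")[:,:,::-1];t=manip.capture("top")[:,:,::-1]
cv2.imwrite("pics/s23.png",s);cv2.imwrite("pics/t23.png",t)
cv2.imwrite("pics/a32.png",np.hstack([crop(t,105,190,43,60,9),crop(s,137,150,40,60,9)]))
E
```

```text
time_s: 23.95
eef_pos: [0.351, 0.2222, 0.0996]
eef_rot: [0.0, -0.003, 1.0, 0.0]
contact_force: [-1.0, 1.5, 0.3]
width: 0.579
t 23.95 pos [0.351  0.2222 0.0996] yaw 1.5767 tilt [0.0001 0.    ] w 0.04943558207538432 F [-1.0126  1.4847  0.3135] q6 0.36174064249616456
```

View pics/a32.png

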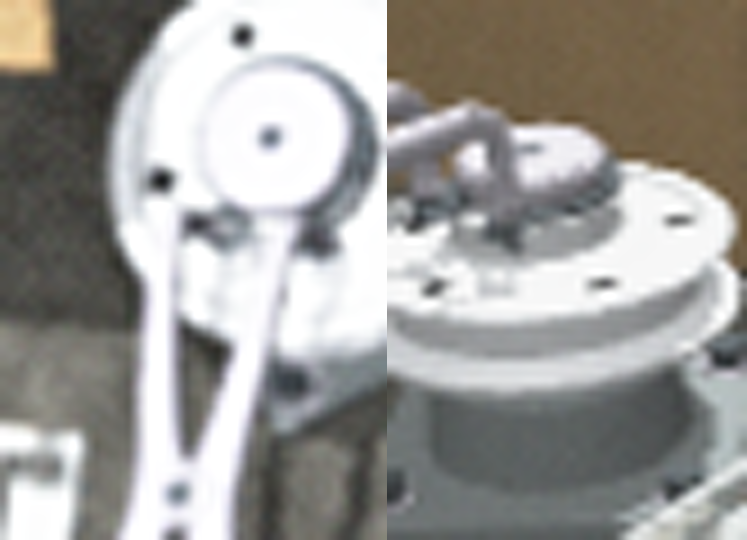

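```bash
python3 -m handwheel '0 0 0 0.0005 0 0.0003 0.051; 0 0 0 0.0005 0 0.0003 0.0525; 0 0 0 0.0005 0 0.0003 0.054; 0 0 0 0 0 0.0002 0.055; 0 0 0 0 0 0 0.0555' 60;python3 d.py;  python3 - <<'E'
from ov import *
s=manip.capture("scene")[:,:,::-1];t=manip.capture("top")[:,:,::-1]
cv2.imwrite("pics/s24.png",s);cv2.imwrite("pics/t24.png",t)
cv2.imwrite("pics/a33.png",np.hstack([crop(t,110,190,36,50,11),crop(s,137,155,36,50,11)]))
np.set_printoptions(precision=4,suppress=True)
E
```

```text
time_s: 24.55
eef_pos: [0.3496, 0.2222, 0.0985]
eef_rot: [0.0, -0.003, 1.0, -0.0]
contact_force: [1.7, 0.5, -0.8]
width: 0.654
t 24.55 pos [0.3496 0.2222 0.0985] yaw 1.5767 tilt [ 0.0002 -0.    ] w 0.05587495500436135 F [ 1.7325  0.5457 -0.7537] q6 0.36301716458811967
```

View pics/a33.png

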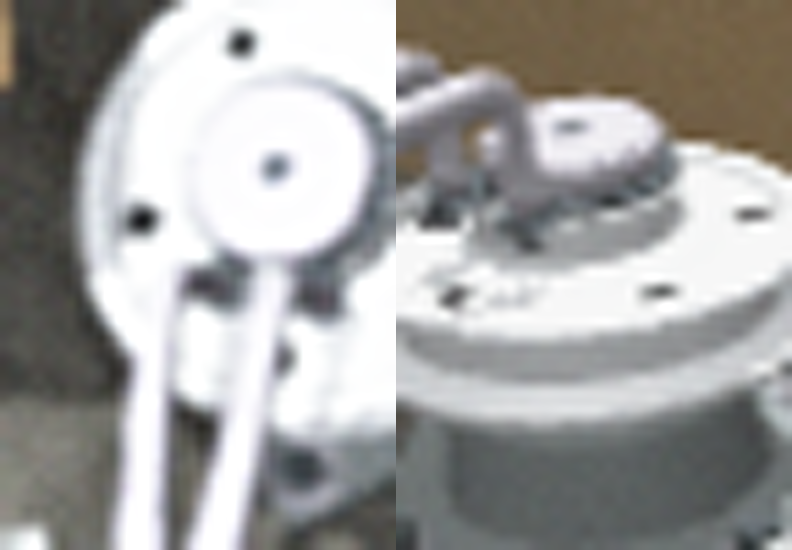

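```bash
python3 -m handwheel '0 0 0 0 0 0.0001 0.0565; 0 0 0 0 0 0.0001 0.057; 0 0 0 0 0 0 0.057; 0 0 0 0 0 0 0.057; 0 0 0 0 0 0 0.057' 60;for i in 1 2 3; do python3 - <<'E'
from h import *
np.set_printoptions(precision=4,suppress=True)
t=manip.capture("top")[:,:,::-1];o=manip.get_obs();print(o["contact_force"],o["eef_pos"],o["width"]*.0854)
cv2.imwrite("pics/t25.png",t)
E
done; python3 - <<'E'
from h import *
t=cv2.imread("pics/t25.png")
cv2.imwrite("pics/a34.png",np.hstack([crop(t,105,195,44,56,10)]))
E
```

```text
time_s: 25.15
eef_pos: [0.3495, 0.2222, 0.0983]
eef_rot: [-0.0, -0.003, 1.0, -0.0]
contact_force: [0.4, 0.2, -1.3]
width: 0.672
[ 0.9856  0.9601 -1.2754] [0.3495 0.2222 0.0983] 0.05718384966433639
[ 1.0571  0.0006 -1.1298] [0.3495 0.2222 0.0983] 0.05681818086157406
[ 0.2124  0.483  -1.7171] [0.3495 0.2222 0.0983] 0.056960904671725265
```

View pics/a34.png

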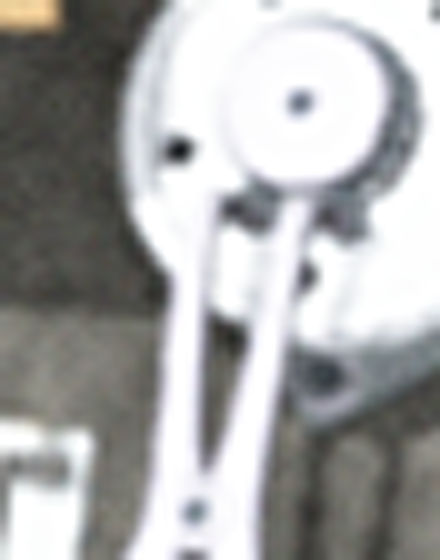

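```bash
python3 - <<'E'
from h import *
np.set_printoptions(precision=4,suppress=True)
for z in(.118,.121): 
  p=atz("top",195.5/10-.5+105,511.5/10-.5+195,z);print(p,p-[.3495,.2222,.0983])
E
```

```text
[0.4069 0.2249 0.118 ] [0.0574 0.0027 0.0197]
[0.4068 0.2239 0.121 ] [0.0573 0.0017 0.0227]
```

```bash
python3 -m handwheel '0 0 0 -0.0006 0 0 0.057; 0 0 0 -0.0006 0 0 0.057; 0 0 0 0 0 -0.001 0.057; 0 0 0 0 0 -0.001 0.057; 0 0 0 0 0 0 0.057' 60;python3 d.py; python3 -m handwheel '0 0 0 0 0 -0.001 0.057; 0 0 0 0 0 -0.001 0.057; 0 0 0 0 0 -0.001 0.057; 0 0 0 0 0 0 0.057; 0 0 0 0 0 0 0.057' 60;python3 d.py
```

```text
time_s: 25.8
eef_pos: [0.3508, 0.2222, 0.1004]
eef_rot: [0.0, -0.003, 1.0, 0.0]
contact_force: [0.2, 0.3, -1.3]
width: 0.67
t 25.8 pos [0.3508 0.2222 0.1004] yaw 1.5768 tilt [0.0001 0.0001] w 0.05718224400092785 F [ 0.1647  0.3224 -1.314 ] q6 0.361928054870159
time_s: 26.3
eef_pos: [0.3507, 0.2222, 0.1033]
eef_rot: [0.0, -0.003, 1.0, 0.0]
contact_force: [0.1, -0.4, -1.6]
width: 0.667
t 26.3 pos [0.3507 0.2222 0.1033] yaw 1.5767 tilt [0.0001 0.    ] w 0.05694952094331479 F [ 0.1438 -0.3587 -1.6101] q6 0.36192489721674836
```

```bash
python3 -m handwheel '0 0 0 0 0 -0.001 0.057; 0 0 0 0 0 -0.001 0.057; 0 0 0 0 0 -0.001 0.057; 0 0 0 0 0 -0.001 0.057; 0 0 0 0 0 0 0.057' 60;python3 d.py; python3 - <<'E'
from h import *
s=manip.capture("scene")[:,:,::-1];t=manip.capture("top")[:,:,::-1]
cv2.imwrite("pics/a35.png",np.hstack([crop(t,110,190,36,50,11),crop(s,137,150,36,50,11)]))
E
```

```text
time_s: 26.8
eef_pos: [0.3508, 0.2222, 0.1074]
eef_rot: [0.0, -0.003, 1.0, 0.0]
contact_force: [0.1, 0.0, -0.6]
width: 0.667
t 26.8 pos [0.3508 0.2222 0.1074] yaw 1.5767 tilt [0.0002 0.0001] w 0.056984138786517105 F [ 0.0717  0.0287 -0.5732] q6 0.3619575223586111
```

View pics/a35.png

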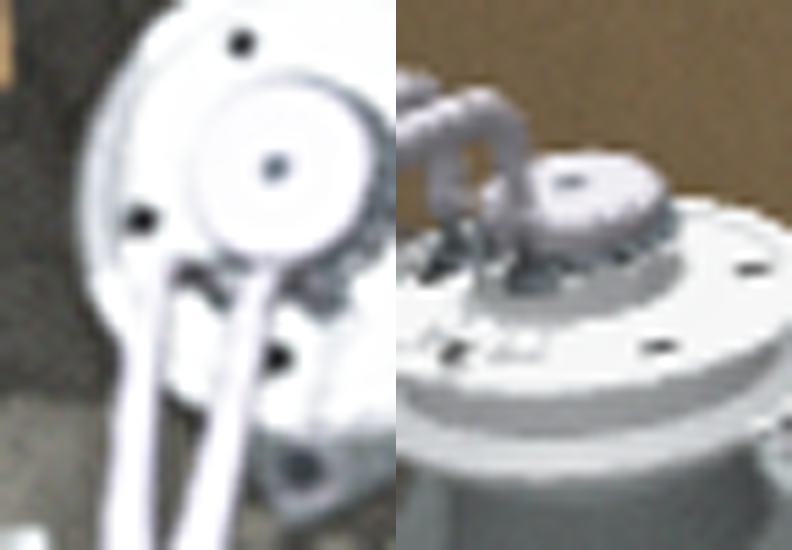

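```bash
python3 -m handwheel '0 0 0 0 0 -0.0015 0.057; 0 0 0 0 0 -0.0015 0.057; 0 0 0 0 0 -0.0015 0.057; 0 0 0 0 0 -0.0015 0.057; 0 0 0 0 0 0 0.057' 60;python3 d.py; python3 -m handwheel '0 0 0 0 0 -0.005 0.0565; 0 0 0 0 0 -0.01 0.056; 0 0 0 0 0 -0.015 0.056; 0 0 0 0 0 -0.02 0.056; 0 0 0 0 0 -0.02 0.056' 60; python3 d.py; python3 - <<'E'
from h import *
s=manip.capture("scene")[:,:,::-1];t=manip.capture("top")[:,:,::-1]
cv2.imwrite("pics/t26.png",t);cv2.imwrite("pics/s26.png",s)
cv2.imwrite("pics/a36.png",np.hstack([crop(t,90,170,60,70,7)[:,:390],crop(s,125,120,58,70,7)]))
E
```

```text
time_s: 27.4
eef_pos: [0.3508, 0.2222, 0.1135]
eef_rot: [0.0, -0.003, 1.0, 0.0]
contact_force: [0.2, 0.1, -1.9]
width: 0.664
t 27.4 pos [0.3508 0.2222 0.1135] yaw 1.5767 tilt [0.0003 0.0001] w 0.05673377476319252 F [ 0.2401  0.1191 -1.907 ] q6 0.36194872111062637
time_s: 27.9
eef_pos: [0.3506, 0.2222, 0.1848]
eef_rot: [0.0, -0.003, 1.0, 0.0]
contact_force: [-0.6, 0.7, 0.7]
width: 0.657
t 27.9 pos [0.3506 0.2222 0.1848] yaw 1.5767 tilt [0.0003 0.0001] w 0.056097002025211125 F [-0.6495  0.6889  0.734 ] q6 0.3619790047524264
```

View pics/a36.png

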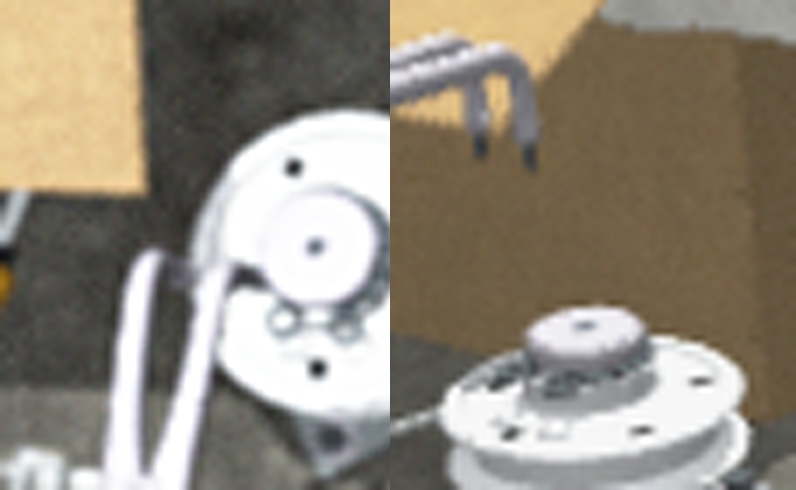

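Ring seated: the top crop shows both lugs close together at (285,320) and (347,328), and the tips are free above. Returning the pliers.

```bash
python3 -m handwheel '0 0 0 0 0 -0.02 0.056; 0 0 0 0 -0.02 -0.01 0.056; 0 0 0 -0.006 -0.04 0 0.056; 0 0 0 -0.006 -0.045 0 0.056; 0 0 0 -0.006 -0.045 0 0.056' 60;python3 -m handwheel '0 0 0 -0.007 -0.045 0 0.056; 0 0 0 -0.007 -0.045 0 0.056; 0 0 0 -0.007 -0.045 0 0.056; 0 0 0 -0.007 -0.045 0 0.056; 0 0 0 -0.007 -0.045 0 0.056' 60; python3 -m handwheel '0 0 0 -0.007 -0.045 0 0.056; 0 0 0 -0.007 -0.045 0 0.056; 0 0 0 -0.007 -0.045 0 0.056; 0 0 -0.08 0 -0.02 0 0.056; 0 0 -0.093 0 0 0 0.056' 60; python3 d.py 0.4361 -0.3323 0.15 1.7497
```

```text
time_s: 28.5
eef_pos: [0.3693, 0.071, 0.2131]
eef_rot: [0.0, -0.004, 1.0, -0.0]
contact_force: [1.5, 0.3, -1.9]
width: 0.659
time_s: 29.0
eef_pos: [0.4057, -0.1545, 0.213]
eef_rot: [-0.0, -0.003, 1.0, 0.0]
contact_force: [1.6, 1.5, -1.2]
width: 0.658
time_s: 29.5
eef_pos: [0.4277, -0.31, 0.2122]
eef_rot: [-0.0, -0.09, 0.996, 0.0]
contact_force: [0.1, 1.4, -1.0]
width: 0.651
t 29.5 pos [ 0.4277 -0.31    0.2122] yaw 1.7503 tilt [-0.0009  0.0004] w 0.05562685354281324 F [ 0.0986  1.3771 -0.9842] q6 -0.9608554864439149
world [ 0.0084 -0.0223 -0.0622] tool shift [-0.0044 -0.0235  0.0621] n 0.06657222579985321
turn [ 0.0006 -0.0008  0.0006] shift after turn [-0.0043 -0.0234  0.0622]
```

```bash
python3 -m handwheel '0 0 0 -0.003 -0.022 0 0.056; 0 0 0 0 0 0.02 0.056; 0 0 0 0 0 0.04 0.056; 0 0 0 0 0 0.04 0.056; 0 0 0 0 0 0.02 0.056' 60;python3 -m handwheel '0 0 0 0 0 0.01 0.056; 0 0 0 0 0 0.01 0.056; 0 0 0 0 0 0 0.056; 0 0 0 0 0 0 0.056; 0 0 0 0 0 0 0.056' 60; python3 d.py 0.4348 -0.3308 0.05 1.7497;  python3 - <<'E'
from h import *
s=manip.capture("scene")[:,:,::-1];t=manip.capture("top")[:,:,::-1]
cv2.imwrite("pics/a37.png",np.hstack([crop(t,320,190,70,110,5),crop(s,310,200,80,110,5)]))
E
```

```text
time_s: 30.0
eef_pos: [0.4335, -0.3272, 0.09]
eef_rot: [-0.001, -0.089, 0.996, 0.001]
contact_force: [0.4, 0.5, -0.3]
width: 0.656
time_s: 30.5
eef_pos: [0.4352, -0.3289, 0.0742]
eef_rot: [0.001, -0.089, 0.996, -0.001]
contact_force: [0.2, -0.4, -0.8]
width: 0.658
t 30.5 pos [ 0.4352 -0.3289  0.0742] yaw 1.7497 tilt [ 0.0011 -0.0011] w 0.05620158174540879 F [ 0.1949 -0.387  -0.8109] q6 -0.975557659354515
world [-0.0004 -0.0019 -0.0242] tool shift [ 0.0007 -0.0018  0.0242] n 0.02429480191890269
turn [-0.0013  0.0009  0.    ] shift after turn [ 0.0007 -0.0018  0.0242]
```

View pics/a37.png

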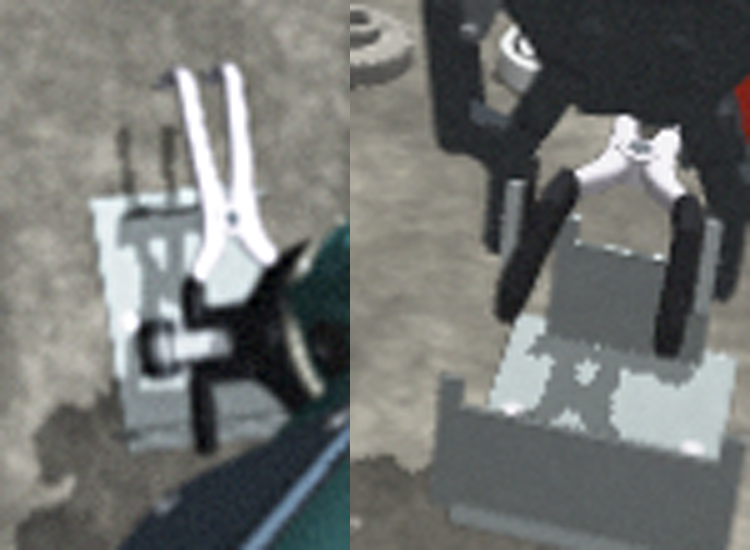

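```bash
python3 -m handwheel '0 0 0 0.0007 -0.0018 0 0.056; 0 0 0 0 0 0.015 0.056; 0 0 0 0 0 0.012 0.056; 0 0 0 0 0 0.007 0.056; 0 0 0 0 0 0 0.056' 60;python3 d.py;python3 -m handwheel '0 0 0 0 0 0.002 0.056; 0 0 0 0 0 0.002 0.056; 0 0 0 0 0 0.002 0.056; 0 0 0 0 0 0 0.056; 0 0 0 0 0 0 0.056' 60; python3 d.py
```

```text
time_s: 31.1
eef_pos: [0.434, -0.3301, 0.0387]
eef_rot: [-0.0, -0.089, 0.996, 0.0]
contact_force: [-0.7, -0.2, -0.3]
width: 0.656
t 31.1 pos [ 0.434  -0.3301  0.0387] yaw 1.7496 tilt [-0.0009  0.0009] w 0.05603430323746658 F [-0.6563 -0.1578 -0.3064] q6 -0.9785216733237114
time_s: 31.6
eef_pos: [0.4344, -0.3304, 0.0334]
eef_rot: [0.0, -0.089, 0.996, -0.0]
contact_force: [0.7, -0.4, -1.1]
width: 0.656
t 31.6 pos [ 0.4344 -0.3304  0.0334] yaw 1.7497 tilt [ 0.0001 -0.0001] w 0.05601520330236701 F [ 0.7408 -0.4439 -1.0926] q6 -0.9785204642650791
```

```bash
python3 -m handwheel '0 0 0 0 0 0.001 0.056; 0 0 0 0 0 0.001 0.056; 0 0 0 0 0 0 0.056; 0 0 0 0 0 0 0.056; 0 0 0 0 0 0 0.056' 60;python3 d.py;python3 -m handwheel '0 0 0 0 0 0.001 0.056; 0 0 0 0 0 0.0005 0.056; 0 0 0 0 0 0 0.056; 0 0 0 0 0 0 0.056; 0 0 0 0 0 0 0.056' 60; python3 d.py
```

```text
time_s: 32.1
eef_pos: [0.4346, -0.3305, 0.0319]
eef_rot: [0.0, -0.089, 0.996, -0.0]
contact_force: [-1.1, 2.1, 8.7]
width: 0.655
t 32.1 pos [ 0.4346 -0.3305  0.0319] yaw 1.7498 tilt [ 0.0007 -0.0005] w 0.05593139815916666 F [-1.1138  2.0671  8.6911] q6 -0.9784591573293013
time_s: 32.6
eef_pos: [0.4348, -0.3305, 0.0306]
eef_rot: [0.001, -0.089, 0.996, -0.0]
contact_force: [-0.1, 3.1, 11.6]
width: 0.659
t 32.6 pos [ 0.4348 -0.3305  0.0306] yaw 1.7499 tilt [ 0.0012 -0.0005] w 0.05624252925848346 F [-0.0529  3.0579 11.6425] q6 -0.9784771145003589
```

Contact with the rest. Opening the fingers.

```bash
python3 -m handwheel '0 0 0 0 0 -0.001 0.058; 0 0 0 0 0 0 0.060; 0 0 0 0 0 0 0.064; 0 0 0 0 0 0 0.075; 0 0 0 0 0 0 0.0854' 60;python3 -m handwheel '0 0 0 0 0 0 0.0854; 0 0 0 0 0 -0.01 0.0854; 0 0 0 0 0 -0.03 0.0854; 0 0 0 0 0 -0.04 0.0854; 0 0 0 0 0 -0.04 0.0854'; python3 -m handwheel '0 0 0 0 0 -0.04 0.0854; 0 0 0 0.03 0.03 -0.03 0.0854; 0 0 0 0.03 0.03 0 0.0854; 0 0 0 0.01 0.045 0 0.0854; 0 0 0 0 0.045 0 0.0854'; python3 -m handwheel '0 0 0 0 0.045 0 0.0854; 0 0 0 0 0.045 0 0.0854; 0 0 0 0 0 0 0.0854; 0 0 0 0 0 0 0.0854; 0 0 0 0 0 0 0.0854'; python3 d.py; python3 - <<'E'
from h import *
s=manip.capture("scene")[:,:,::-1];t=manip.capture("top")[:,:,::-1]
cv2.imwrite("pics/t30.png",t);cv2.imwrite("pics/s30.png",s)
cv2.imwrite("pics/a38.png",np.hstack([crop(t,320,190,70,110,5),crop(s,315,210,80,110,5)]))
cv2.imwrite("pics/a39.png",np.hstack([crop(t,110,178,40,50,10),crop(s,130,150,40,50,10)]))
E
```

```text
time_s: 33.1
eef_pos: [0.4344, -0.3304, 0.0307]
eef_rot: [-0.0, -0.089, 0.996, 0.0]
contact_force: [1.0, 0.0, -0.3]
width: 0.997
time_s: 33.6
eef_pos: [0.434, -0.33, 0.1528]
eef_rot: [-0.0, -0.089, 0.996, 0.0]
contact_force: [0.7, -1.2, -0.3]
width: 0.998
time_s: 34.1
eef_pos: [0.3384, -0.1951, 0.2204]
eef_rot: [0.0, -0.088, 0.996, -0.0]
contact_force: [1.3, -0.0, -0.2]
width: 1.002
time_s: 34.6
eef_pos: [0.3244, -0.1082, 0.2201]
eef_rot: [0.0, -0.089, 0.996, -0.0]
contact_force: [0.4, -0.2, 0.4]
width: 1.0
t 34.6 pos [ 0.3244 -0.1082  0.2201] yaw 1.7495 tilt [ 0.0007 -0.0005] w 0.08536917381378378 F [ 0.3804 -0.2245  0.4322] q6 -0.7401565102909485
```

View pics/a38.png

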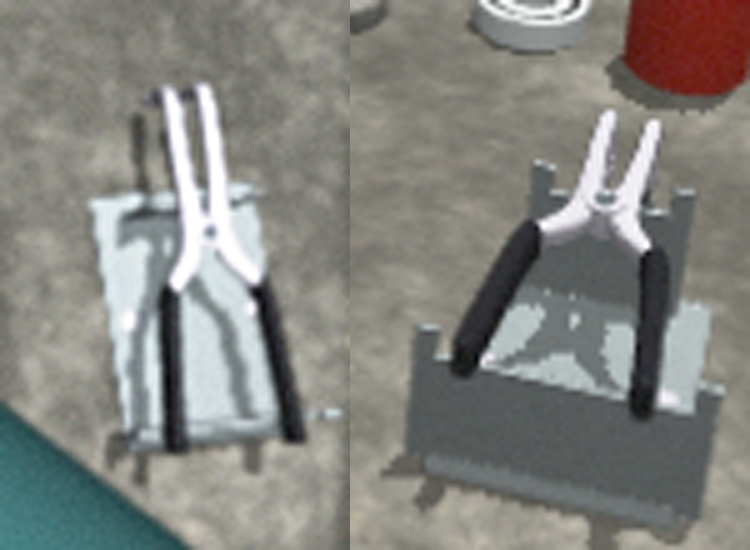

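View pics/a39.png

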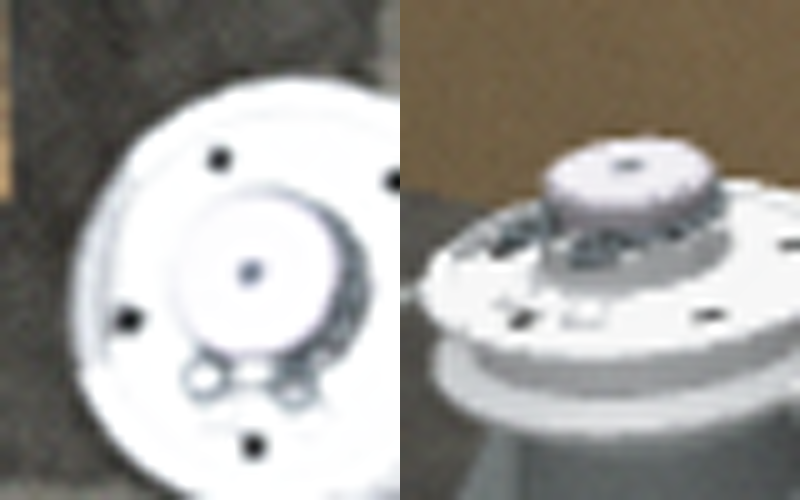

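```bash
python3 - <<'E'
from h import *
np.set_printoptions(precision=4,suppress=True)
f=lambda x,y:atz("top",(x+.5)/10-.5+110,(y+.5)/10-.5+178,.086)
a,b=f(205,377),f(297,390);print(a,b,np.linalg.norm(a-b),(a+b)/2-[.5047,.224,0])
for z in(.0845,.0865,.089):
  for p in(a,b):
    q=proj("scene",[p[0],p[1],z])+[0,.6];print(z,(q-[130,150]+.5)*10-.5)
cv2.imwrite("pics/a40.png",crop(cv2.imread("pics/s30.png"),136,158,30,24,24))
E
```

```text
[0.4802 0.234  0.086 ] [0.4794 0.2116 0.086 ] 0.022392643387152716 [-0.0249 -0.0012  0.086 ]
0.0845 [129.7376 231.1881]
0.0845 [193.7497 252.1809]
0.0865 [128.7257 223.5433]
0.0865 [192.7802 244.4641]
0.089 [127.4589 213.969 ]
0.089 [191.5664 234.7993]
```

View pics/a40.png

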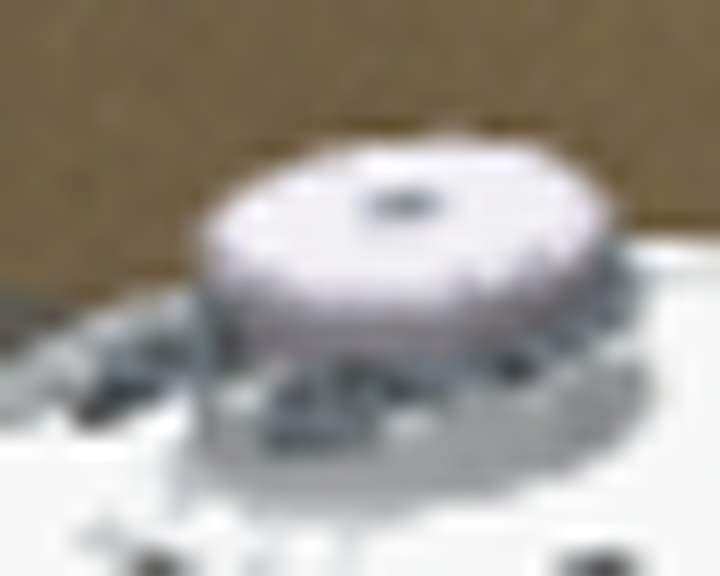

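```bash
python3 - <<'E'
from bench import manip
print(manip.finish_job(), manip.get_obs()["time_s"])
E
```

```text
the job is handed in; nothing more can be done
the job is handed in; nothing more can be done
```

The retaining ring is closed in the groove on the hub and the pliers are back on their rest. I handed the job in at about 34.7 s of the 72 s allowed, with the gripper open and clear. `finish_job()` gives no verdict.

I gripped the pliers at 56 mm, put the tips through the ring on its stand, squeezed to the stop and lifted it off. I then centred the spread ring over the shaft by eye in both cameras, lowered it onto the hub and opened the handles in steps while backing the pliers away. The gripper was never brought near the ring.

**Ring, last pictures:**
- The lug holes are about 22.4 mm apart (22.1 mm when closed).
- Their midpoint is about 24.9 mm from the shaft axis (24.8 mm nominal), with about 1.2 mm of sideways offset. That is within my reading error, but it is also near the 1.5 mm limit if the ring's centre were off by the same amount.
- The near lug sits at about 84.5 mm, which is the height for lying flat on the hub. The ring looks level; I did not measure its tilt.

**Pliers, last pictures:** they lie level, with the rivet about 3 mm from where it started and the alignment unchanged by eye.

**What did not go as planned:**
- The pliers slid about 4 mm forward in the grip during squeezing. I saw this in the pictures and corrected it before lowering; they slid back on opening.
- As the ring came down on the hub the wrist force showed no clear contact, so I judged the seating from the pictures.

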